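Unlock the strongbox and set the hand stamp out on its ink pad

ROBOT

A 6-joint arm with a two-finger parallel gripper is mounted at the origin on the work surface; the furniture and walls round the work are solid. World frame = base frame: x ahead of the robot, y to its left, z up, the work surface at z = 0. Lengths are in m, angles in rad, forces in N, time in s.
With the tool pointing down it reaches from about 0.3 to 0.75 m from the base axis. Payload 8.5 kg.
Tool frame: the origin (TCP) lies between the finger pads; the fingertips stand 25 mm ahead of it and the grasp point (between the pads) lies 6 mm ahead of it; z points along the fingers, x is the direction in which the jaws open and shut, and the axes are right-handed (so a half turn about z gives the same grasp; the last joint's range is limited). The gripper opens to 88 mm and grips with 3 to 60 N. Pads are 18 mm wide; open, the fingers measure 123 mm over their backs; the gripper's body (75 mm by 187 mm) begins 45 mm behind the grasp point.
Start: joints at [-1.341, 0.381, 1.297, -0, 1.464, -0.215], TCP at [0.237, -0.496, 0.264] pointing down, gripper open.
Joint ranges: [-3.11, 3.11], [-0.89, 2.33], [0.22, 2.48], [-1.42, 4.56], [0.17, 2.85], [-2.88, 2.88]. Speed limits (rad/s): [2.39, 2.39, 3.14, 3.14, 3.14, 3.14].

INTERFACE

Orientations are given as [roll, pitch, yaw] about the fixed x, y, z axes, in that order (R = Rz(yaw) Ry(pitch) Rx(roll)).
In Python, from plant import r gives the robot as it stands.
- The arm moves only by the shell command python3 -m handwheel 'ROWS'. ROWS is JSON, a list of rows, each an object with "dp": the shift along the tool's x, y, z in mm, a list of three; "dr": the turn, a rotation vector about the tool's x, y, z in degrees, a list of three; "jaw": the opening in per cent of the stroke, from 0 (shut) to 100 (fully open). A call has 1 to 5 rows; each row shifts and turns the commanded pose from where the row before left it, along the tool's axes as they then stand; what a row does not reach is not made up. A row lasts 1/10 s, in which the tool goes at most 50 mm and 8.59 degrees, less where a joint would pass 70% of its speed; a pose out of reach is approached as far as the arm can. A call with a gripper value outside its range is refused whole. The fingers move at their own pace and stop on an object; the grip force is fixed at half the most. Time passes only in rows, so rows that do not move let the fingers close. It gives the time, the measured TCP pose, the force and the opening at its end, in the units of the state.
- r.get_state(): the state, without advancing time (a new reading comes with each control period).
- r.capture(name): name is "scene" or "top" or "wrist"; returns (picture, depth): 400x640x3 uint8, red, green, blue; 400x640 float32, m along the optical axis (not along the pixel's ray), 0 where there is no reading.
- r.calibration(name): a dict with "intrinsics" (3x3 intrinsics, pixels), "k1" (the pictures are not rectified: a ray, as slopes to the right and down, at radius r is drawn at 1 + k1 r^2 times it, then the intrinsics apply), "R" (3x3) and "t" (3): a world point X has camera coordinates R X + t. Camera axes: x right, y down, z forward; pixel columns grow to the right and rows downward; lengths in m; the calibration is good to about 2 mm. A picture is of the moment at which its call begins: read the wrist's pose just before it. calibration takes no time and is no camera call; for the wrist camera it gives the pose at the moment of the call.
- r.hand_in(): hands the job in, once; it reports no verdict.
The state is a dict: "time_s": time; "joint_positions": joint angles; "joint_velocities": joint speeds; "joint_torque": joint torques, N m; "ee_pos": TCP position; "eef_rot": TCP orientation; "force": force on the tool from outside, world axes, zero at the start; "ft_torque": the same for the moment, N m; "finger_gap": finger opening in m.
Only numpy, scipy, OpenCV 4.12 (cv2) and the standard library are available. Lean on these libraries where they do the work, as an engineer would, in place of code of your own. Each camera call takes 0.05 s, during which the arm holds its last target. There are 200 camera calls.

TASK

The hand stamp is locked in the steel strongbox: turn the ribbed wheel on the lid until the pointer on its skirt stands at the tall index post behind the wheel, give the bar knob its quarter turn clockwise and let the sprung lid rise fully open. Then take the stamp that lies inside, stand it upright on its base in the middle of the closed ink pad and let go; leave the lid open and do not shift the other stamp, the clock, the ink bottle or the notebook in the box.

Things in the scene. Friction and masses are not known exactly. Their poses are not given: they have to be found in the camera images.
- strongbox: Dark steel chest fixed to the desk, 190 (x) x 300 (y) x 88 mm to its rim, 98 with the lid shut. Origin: centre of its underside; -x is its front, +x the hinge side, y its left. Walls 7 mm; felt floor 35 mm above the origin; a divider 4 mm thick, 25 mm above the felt, at y = +20 mm parts the notebook on the left from the stamp in the right compartment, 176 (x) x 161 mm (y).
- lid (a joint): Lid of the strongbox, rad: 0 shut, 1.75 fully open, a little past upright. Hinged along the rear rim (x = +95, z = 88 mm of the strongbox). Spring hinges raise it by themselves in about 3.5 s once bolt plate and cam are both clear (shut they push up with 3 N at the front edge); until then it cannot be lifted. Keep clear of its rise.
- bolt_wheel (a joint): Turn of the bolt wheel, rad: 0 with its pointer exactly at the index post, growing anticlockwise seen from above; stops at -3 and 3. Starts at 1.6 to 2.6, so it is turned back clockwise. Rubs with 0.1 N m, stays where left. A gated plate below the lid hooks under a keeper; it is clear only within about 0.18 rad of 0, on either side.
- wheel_grip (a point): On the axis of the bolt wheel, mid-height of its ribbed grip: a steel cylinder 60 mm in diameter, 10 to 32 mm above the shut lid's top; the point is 21 mm above it, at x = -25, y = 66, z = 119 mm of the strongbox. A skirt 82 mm in diameter, 4 mm high, under the grip bears the pointer. Axes turn with the wheel, x to the pointer.
- wheel_pointer (a point): Tip of the small raised steel pointer, 12 x 4 mm and 4 mm high, on the wheel's skirt, 41 mm from the axis. Turns with the wheel.
- wheel_index (a point): Tall index post on the lid, a steel block 10 x 5 mm standing 8 mm above the lid behind the wheel (towards the hinge), 46 mm from its axis; the other eleven marks round the wheel are flat ticks 2 mm high. At the post the pointer's tip is about 6 mm from this point.
- latch_knob (a joint): Turn of the cam latch knob, rad: 0 latched, growing clockwise seen from above; stop at 1.62. The cam below the lid is clear of its keeper from about 1.0 rad on. Rubs with about 0.07 N m, stays where it is left.
- latch_grip (a point): On the axis of the latch knob, near mid-height of its bar: steel, 40 mm long (point's x), 12 wide (y), 22 high, from 8 to 30 mm above the shut lid's top; the point is 20 mm above it, at x = -52, y = -68, z = 118 mm of the strongbox. Latched, the bar points to the front of the box; it turns with the knob.
- stamp: Hand stamp, 66 mm long, 40 to 60 g: base block 24 (x) x 48 (y) x 18 mm (z), turned handle up to 24 mm thick from z = 18 to 66. Origin: centre of the base's underside; z along the handle. Starts lying on the felt, x up, handle towards the box front, axis 12 mm above the felt. The walls leave only a grasp straight from above across the handle; standing it up needs a second, tilted grasp in the open.
- ink_pad: Closed flat ink-pad tin, 65 (x) x 88 (y) x 15 mm, fixed to the desk. Origin: centre of its underside.
- ink_pad_top (a point): Centre of the top face of the ink pad's closed lid, 15 mm above the desk, z up: where the stamp is to stand. The flat top is 58 (x) x 88 mm (y).
- other_stamp: Another hand stamp of the same size, standing upright on the desk right of the strongbox: leave it. Origin: centre of its underside.
- ink_bottle: Ink bottle, 49 x 48 x 58 mm, standing at the right of the desk: leave it. Origin: centre of its underside.
- clock: Round desk clock on a foot, 35 x 80 x 87 mm, at the back edge: leave it. Origin: centre of its underside.
- notebook: Notebook, 148 x 110 x 16 mm, lying flat in the left compartment of the strongbox: leave it. Origin: centre of its underside.
There are look-alikes about, which are no part of the job. There is more than one size of the ink_pad; the job needs the largest.

How it is judged:
On the way, in this order (a step that is already met when the one before it is completed fails the run):
1. the wheel's pointer stands at the index post (value of joint bolt_wheel between -0.2 and 0.2 rad), for 0.2 s.
2. the latch is released and the lid has risen open (value of joint lid above 1.5 rad), for 0.2 s.
3. the stamp is out of the strongbox ((y of stamp in the frame of strongbox below -0.16 m or x of stamp in the frame of strongbox below -0.13 m or height (world z) of stamp above 0.12 m)), for 0.1 s.
At the end, for the whole second after the job is handed in: The stamp stands at rest upright (within 0.12 rad) on its base on top of the ink pad, its centre within 22 mm of the middle of the pad, released; the lid of the strongbox stands open (over 1.5 rad) (angle between stamp's own z axis and vertical below 0.12 rad and horizontal distance between stamp and ink_pad_top below 0.022 m and z of stamp in the frame of ink_pad_top between -0.006 and 0.006 m and linear speed of stamp below 0.02 m/s and value of joint lid above 1.5 rad and contact force between stamp and the fingers below 0.1 N); the robot touches nothing.
It fails at once if the other hand stamp was shifted more than 25 mm (distance of other_stamp from where it was at the start of the episode above 0.025 m).
It fails at once if the ink bottle was shifted more than 25 mm (distance of ink_bottle from where it was at the start of the episode above 0.025 m).
It fails at once if the desk clock was shifted more than 25 mm (distance of clock from where it was at the start of the episode above 0.025 m).
It fails at once if the notebook in the strongbox was shifted more than 25 mm (distance of notebook from where it was at the start of the episode above 0.025 m).
It also fails if it takes over 72 s, if anything falls off the work surface, if the arm or the gripper's body presses on something with over 40 N, if the wrist force passes 120 N, or if a joint passes its speed limit or range.

## Working session

There is one attempt and no reset: what is moved stays moved. The work goes in short steps, Python scripts to look and compute and a shell command to move; the robot and the scene stay as the last step left them, time stands still between calls to the robot, and variables do not carry over. Pictures are saved under pics/ and viewed, about 8 in all and at most 12, crops included, and the job is handed in when it is done.

```bash
ls; mkdir -p pics
cat > h.py <<'E'
import numpy as np,cv2
from plant import r
def cast(name,px,z=None,depth=None,cal=None):
    c=cal or r.calibration(name);K=np.array(c["intrinsics"]);R=np.array(c["R"]);t=np.array(c["t"]);k=c["k1"]
    out=[]
    for u,v in np.atleast_2d(px):
        d=np.array([(u-K[0,2])/K[0,0],(v-K[1,2])/K[1,1]]);s=d.copy()
        for _ in range(20): s=d/(1+k*(s@s))
        ray=R.T@np.array([s[0],s[1],1]);o=-R.T@t
        if depth is not None: out.append(o+ray*depth[int(round(v)),int(round(u))])
        else: out.append(o+ray*(z-o[2])/ray[2])
    return np.array(out)
def snap(name):
    cal=r.calibration(name);im,d=r.capture(name)
    np.savez(f"/tmp/{name}.npz",im=im,d=d,**{k:np.array(v) for k,v in cal.items()})
    return im,d,cal
E
python3 - <<'E'
from h import *
s=r.get_state();print(s)
a,_,c1=snap("scene");b,_,c2=snap("top")
cv2.imwrite("pics/scene.png",a[:,:,::-1]);cv2.imwrite("pics/top.png",b[:,:,::-1]);print(c1,c2)
E
```

```text
pics
{'time_s': 0.0, 'joint_positions': array([-1.34128294e+00,  3.81200858e-01,  1.29826146e+00,  8.69620129e-06,
        1.46361963e+00, -2.15362228e-01]), 'joint_velocities': array([ 0.00045793, -0.00153082, -0.00076782,  0.00124484, -0.00129387,
        0.00129593]), 'joint_torque': array([ 9.14420889e-05, -4.37924552e+01, -2.24554253e+01,  7.13107246e-02,
        3.52821476e-02, -1.29319792e-04]), 'ee_pos': array([ 0.23660051, -0.49623034,  0.26313491]), 'eef_rot': array([-3.14126594e+00,  1.45304299e-03, -1.12592141e+00]), 'force': array([ 0.07738544, -0.15260693, -0.45517555]), 'ft_torque': array([-0.02947274,  0.05413244,  0.02411323]), 'finger_gap': 0.08787998011099886}
{'intrinsics': array([[519.78647384,   0.        , 321.91304275],
       [  0.        , 519.78647384, 198.04339555],
       [  0.        ,   0.        ,   1.        ]]), 'k1': -0.04646124069877112, 'R': array([[-0.79966113, -0.60031462, -0.01282334],
       [-0.35367667,  0.48816557, -0.79787667],
       [ 0.48523694, -0.63349565, -0.60268431]]), 't': array([0.39944273, 0.26950361, 0.99474779])} {'intrinsics': array([[415.14843537,   0.        , 317.11766619],
       [  0.        , 415.14843537, 198.27949186],
       [  0.        ,   0.        ,   1.        ]]), 'k1': -0.058853477685020514, 'R': array([[-0.00167403, -0.99985869, -0.01672722],
       [-0.99382594,  0.00351915, -0.11089458],
       [ 0.11093777,  0.0164383 , -0.9936914 ]]), 't': array([-0.04269402,  0.50291326,  1.24651265])}
```

View pics/top.png

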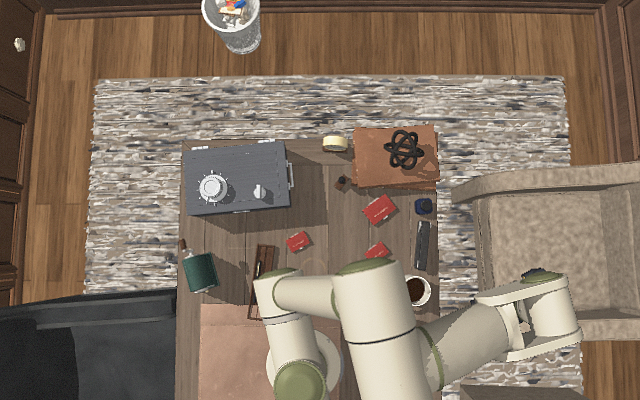

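View pics/scene.png

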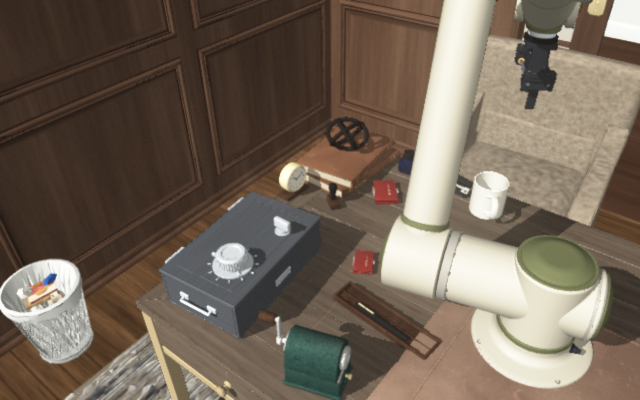

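The top view shows the strongbox at about (235,178), with the wheel at (212,187), the knob at (260,191), and red tins at (380,208), (299,241) and (377,252, partly hidden). I'll measure these next.

```bash
cat > pts.py <<'E'
from h import *
def cloud(name):
    f=np.load(f"/tmp/{name}.npz");im,d=f["im"],f["d"];K=f["intrinsics"]
    v,u=np.mgrid[:400,:640]
    p=np.stack([u,v],-1).reshape(-1,1,2).astype(float)
    n=cv2.undistortPointsIter(p,K,np.array([float(f["k1"]),0,0,0]),None,None,(3,30,1e-9)).reshape(400,640,2)
    X=np.dstack([n,np.ones((400,640))])*d[...,None]
    W=(X-f["t"])@f["R"]; W[d==0]=np.nan
    return im,W
E
python3 - <<'E'
from pts import *
for n in ["top","scene"]:
    im,W=cloud(n); z=W[...,2]
    def sel(lo,hi,box): 
        x,y=W[...,0],W[...,1]
        return (z>lo)&(z<hi)&(x>box[0])&(x<box[1])&(y>box[2])&(y<box[3])
    m=sel(.093,.106,(.3,.9,.0,.6)).astype(np.uint8)
    k,l,st,ce=cv2.connectedComponentsWithStats(m); i=1+st[1:,4].argmax()
    q=W[l==i]; print(n,"lid n",len(q),"z",np.median(q[:,2]),cv2.minAreaRect(q[:,:2].astype(np.float32)*1000))
    m=sel(.112,.16,(.3,.9,.0,.6)).astype(np.uint8);k,l,st,ce=cv2.connectedComponentsWithStats(m)
    for j in range(1,k):
        if st[j,4]>15: q=W[l==j]; print(" knob",st[j,4],ce[j],q.mean(0),q[:,2].max(), np.percentile(q[:,:2],[2,98],axis=0).ravel())
    hsv=cv2.cvtColor(im,cv2.COLOR_RGB2HSV);m=(((hsv[...,0]<8)|(hsv[...,0]>172))&(hsv[...,1]>150)&(hsv[...,2]>80)).astype(np.uint8)
    m=cv2.morphologyEx(m,cv2.MORPH_CLOSE,np.ones((5,5)))
    k,l,st,ce=cv2.connectedComponentsWithStats(m)
    for j in range(1,k):
        if st[j,4]>60: 
            q=W[(l==j)];q=q[np.isfinite(q[:,2])]
            if len(q): print(" red",st[j],np.median(q,0),cv2.minAreaRect(q[q[:,2]>.008][:,:2].astype(np.float32)*1000) if (q[:,2]>.008).sum()>5 else 0)
f=np.load("/tmp/top.npz")["im"][...,::-1]; g=np.load("/tmp/scene.npz")["im"][...,::-1]
a=cv2.resize(f[135:275,175:315],(600,600),interpolation=3) if 0 else cv2.resize(f[160:215,180:290],(800,400),interpolation=2)
b=cv2.resize(g[205:285,160:320],(800,200*2),interpolation=2)[:200*2]
cv2.imwrite("pics/z.png",cv2.resize(np.vstack([a,b]),(600,600)))
E
```

```text
top lid n 6203 z 0.09868937299897142 ((561.2904663085938, 195.728515625), (203.5194091796875, 306.31158447265625), 5.632065296173096)
 knob 377 [211.29708223 187.07161804] [0.52458913 0.25610507 0.13026987] 0.13848894530371872 [0.49760373 0.22922042 0.55255398 0.2846379 ]
 knob 71 [259.         191.77464789] [0.51098645 0.11967224 0.1263433 ] 0.13527111124493943 [0.49200447 0.11509654 0.53019915 0.12538221]
 knob 74 [183.04054054 244.66216216] [0.36105532 0.33092459 0.13537136] 0.144726913202769 [0.34330259 0.32325416 0.37689659 0.34253334]
 red [363 195  32  30 485] [ 0.4701934  -0.23433514  0.0143873 ] ((470.07330322265625, -234.04522705078125), (55.06658172607422, 85.12062072753906), 36.87767791748047)
 red [286 231  23  21 253] [0.37249605 0.01837208 0.01151171] ((371.9796447753906, 17.515867233276367), (38.859222412109375, 61.64623260498047), 28.008968353271484)
 red [365 242  23  16 204] [ 0.34132614 -0.22751427  0.01087755] ((336.50634765625, -224.1179656982422), (38.24240493774414, 61.06919479370117), 36.4393196105957)
scene lid n 8288 z 0.09778695439359511 ((559.4725952148438, 195.31533813476562), (203.9744415283203, 305.3443603515625), 5.748533725738525)
 knob 147 [281.53741497 223.34693878] [0.50898048 0.12570048 0.12266714] 0.1298872061180495 [0.49169207 0.11800831 0.5292957  0.12971045]
 knob 719 [231.73991655 255.87760779] [0.51899114 0.26189655 0.12788933] 0.1355544979863191 [0.49550426 0.23217975 0.55031988 0.28666216]
 knob 238 [269.81512605 317.33193277] [0.35595881 0.3350043  0.13240815] 0.14058556863219612 [0.34006013 0.32349704 0.37448873 0.34500202]
 red [374 181  23  23 451] [ 0.46364482 -0.22757897  0.01299173] ((467.86309814453125, -233.37722778320312), (53.60375213623047, 91.07767486572266), 36.8038215637207)
 red [354 251  19  23 361] [0.36831162 0.02300278 0.01118629] ((370.27752685546875, 18.538007736206055), (38.07410430908203, 65.97185516357422), 29.239818572998047)
```

View pics/z.png

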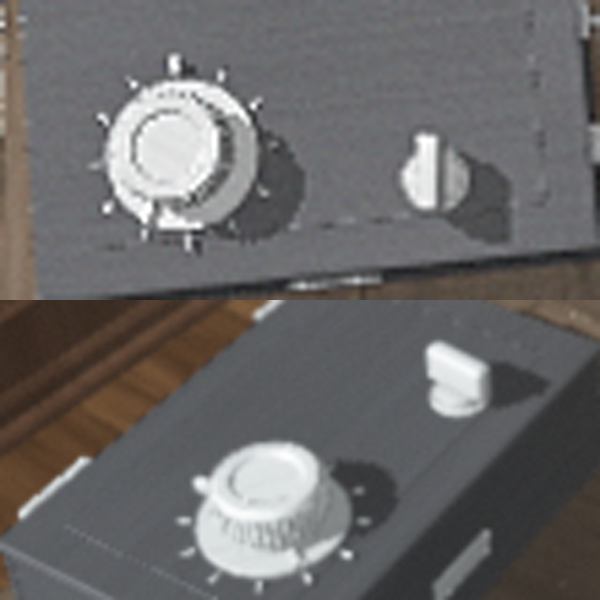

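```bash
H="python3 -m handwheel"
$H '[{"dr":[0,0,-8.1],"dp":[0,0,0],"jaw":100},{"dr":[0,0,-8.1],"dp":[0,0,0],"jaw":100},{"dr":[0,0,-8.1],"dp":[0,0,0],"jaw":100},{"dr":[0,0,-8.1],"dp":[0,0,0],"jaw":100}]'
$H '[{"dr":[0,0,-8.1],"dp":[0,0,0],"jaw":100},{"dr":[0,0,-8.1],"dp":[0,0,0],"jaw":100},{"dr":[0,0,-8.1],"dp":[0,0,0],"jaw":100},{"dr":[0,0,-7.8],"dp":[0,0,0],"jaw":100}]'
$H '[{"dp":[18,-46,-2],"dr":[0,0,0],"jaw":100},{"dp":[18,-46,-2],"dr":[0,0,0],"jaw":100},{"dp":[18,-46,-2],"dr":[0,0,0],"jaw":100},{"dp":[18,-46,-2],"dr":[0,0,0],"jaw":100},{"dp":[18,-46,-2],"dr":[0,0,0],"jaw":100}]'
$H '[{"dp":[18,-46,-2],"dr":[0,0,0],"jaw":100},{"dp":[18,-46,-2],"dr":[0,0,0],"jaw":100},{"dp":[18,-46,-2],"dr":[0,0,0],"jaw":100},{"dp":[18,-46,-2],"dr":[0,0,0],"jaw":100},{"dp":[18,-46,-2],"dr":[0,0,0],"jaw":100}]'
$H '[{"dp":[18,-46,-2],"dr":[0,0,0],"jaw":100},{"dp":[18,-46,-2],"dr":[0,0,0],"jaw":100},{"dp":[18,-46,-2],"dr":[0,0,0],"jaw":100},{"dp":[0,0,0],"dr":[0,0,0],"jaw":100}]'
python3 - <<'E'
from h import *
s=r.get_state();print(s['ee_pos'],s['eef_rot'])
a,_,c=snap("wrist");cv2.imwrite("pics/w1.png",a[:,:,::-1]);R=c['R'];print(c,"cam pos",-R.T@c['t'])
E
```

```text
time_s: 0.5
ee_pos: [0.2366, -0.4963, 0.2634]
eef_rot: [-3.141, 0.001, -0.555]
force: [-0.7, -0.1, 0.2]
finger_gap: 0.0883
time_s: 0.9
ee_pos: [0.2366, -0.4963, 0.2634]
eef_rot: [-3.141, 0.0, 0.006]
force: [-0.4, 0.9, 0.0]
finger_gap: 0.0881
time_s: 1.4
ee_pos: [0.3269, -0.2645, 0.2736]
eef_rot: [-3.141, 0.0, -0.001]
force: [0.9, -0.6, -0.1]
finger_gap: 0.0878
time_s: 1.9
ee_pos: [0.4169, -0.0345, 0.2838]
eef_rot: [3.142, 0.0, -0.0]
force: [0.5, -1.4, 0.7]
finger_gap: 0.0882
time_s: 2.3
ee_pos: [0.4715, 0.1059, 0.2894]
eef_rot: [-3.141, 0.0, 0.006]
force: [0.2, -1.0, -0.4]
finger_gap: 0.0881
[0.47150566 0.10592751 0.28935941] [-3.14054180e+00  1.69955925e-04  5.90771199e-03]
{'intrinsics': array([[331.14217662,   0.        , 314.91144849],
       [  0.        , 331.14217662, 199.23351114],
       [  0.        ,   0.        ,   1.        ]]), 'k1': -0.04742687846458931, 'R': array([[ 9.99983582e-01,  5.71858036e-03, -3.64428024e-04],
       [ 5.55535153e-03, -9.51921382e-01,  3.06292052e-01],
       [ 1.40464888e-03, -3.06289048e-01, -9.51937522e-01]]), 't': array([-0.47194068,  0.0486242 ,  0.44718558])} cam pos [0.47103467 0.18595329 0.41062754]
```

View pics/w1.png

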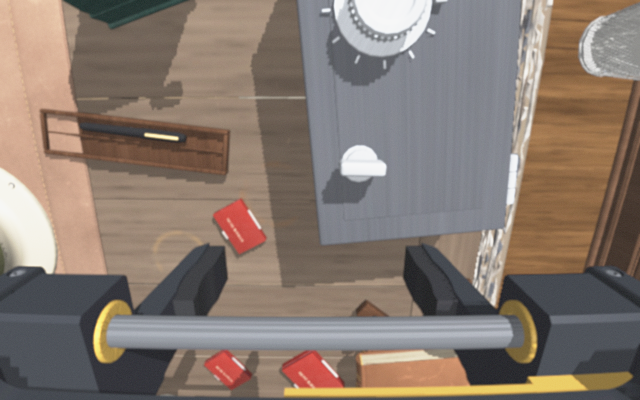

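The wrist view shows the wheel cut off at the top edge (382,10) and the knob bar at (362,168). I'll shift so the wheel is in view.

```bash
H="python3 -m handwheel"
$H '[{"dp":[27,-30,0],"dr":[0,0,0],"jaw":100},{"dp":[26,-30,0],"dr":[0,0,0],"jaw":100},{"dp":[0,0,0],"dr":[0,0,0],"jaw":100}]'
python3 - <<'E'
from h import *
s=r.get_state();print(s['ee_pos'],s['eef_rot'])
a,_,c=snap("wrist");i=a[:,:,::-1]
K=np.array(c['intrinsics'])
def proj(X):
    p=np.array(c['R'])@X+c['t'];q=p[:2]/p[2];return q*(1+c['k1']*(q@q))*K[0,0]+K[:2,2]
print(proj(np.array([.5248,.2577,.130])),proj(np.array([.5112,.1217,.128])))
w=proj(np.array([.5248,.2577,.120])).astype(int)
x0,y0=max(w[0]-80,0),max(w[1]-80,0);print(x0,y0)
cv2.imwrite("pics/w2.png",cv2.resize(i[y0:y0+150,x0:x0+160],(800,600*150//120)[:1]+(600,),interpolation=2) if 0 else cv2.resize(i[y0:y0+150,x0:x0+160],(640,600),interpolation=2))
E
```

```text
time_s: 2.65
ee_pos: [0.5254, 0.1624, 0.2887]
eef_rot: [-3.141, 0.001, 0.001]
force: [-0.2, -0.8, -0.2]
finger_gap: 0.0884
[0.52538948 0.16244398 0.28870946] [-3.14131997e+00  8.40882883e-04  5.40295481e-04]
[314.49624965  73.16171532] [299.76148277 230.08149273]
234 0
```

View pics/w2.png

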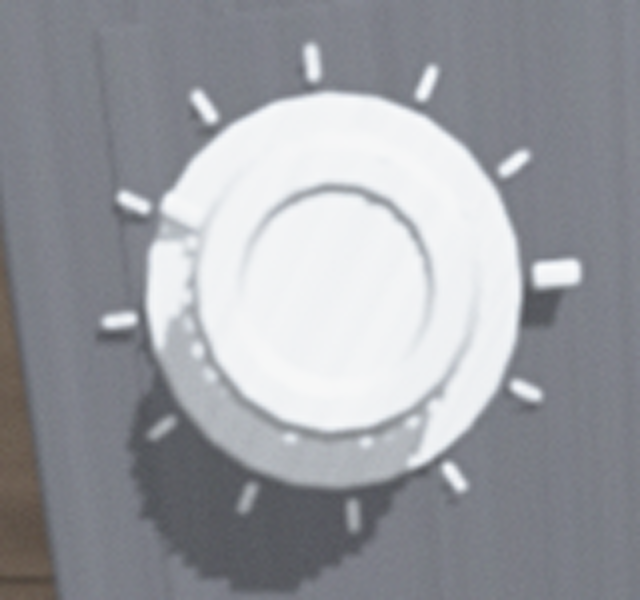

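The pointer, with its shadow, is at crop (178,213), just on the 150° tick. The index post is at (557,272), so the wheel stands about 2.6 rad from the index and needs about 148° clockwise.

```bash
H="python3 -m handwheel"
python3 - <<'E'
from h import *
f=np.load("/tmp/wrist.npz");cal={k:(float(f[k]) if k=='k1' else f[k]) for k in ['intrinsics','k1','R','t']}
print(cast("",[(318.75,71.3)],.130,cal=cal),cast("",[(317.75,72.5)],.107,cal=cal))
im=f['im'].astype(int);m=((im.min(2)>165)).astype(np.uint8);m[:170]=0;m[300:]=0;m[:,:250]=0;m[:,350:]=0
k,l,st,ce=cv2.connectedComponentsWithStats(m)
for j in range(1,k):
  if st[j,4]>50: print(st[j],ce[j],cast("",[ce[j]],.125,cal=cal))
E
$H '[{"dp":[1,-48,0],"dr":[0,0,0],"jaw":100},{"dp":[1,-48,0],"dr":[0,0,0],"jaw":100},{"dp":[0,0,0],"dr":[0,0,-8],"jaw":100},{"dp":[0,0,0],"dr":[0,0,-8],"jaw":100},{"dp":[0,0,0],"dr":[0,0,-8],"jaw":100}]'
$H '[{"dp":[0,0,0],"dr":[0,0,-8],"jaw":100},{"dp":[0,0,0],"dr":[0,0,-8],"jaw":100},{"dp":[0,0,0],"dr":[0,0,-8],"jaw":100},{"dp":[0,0,0],"dr":[0,0,-8],"jaw":100},{"dp":[0,0,0],"dr":[0,0,-8],"jaw":100}]'
$H '[{"dp":[0,0,40],"dr":[0,0,0],"jaw":100},{"dp":[0,0,40],"dr":[0,0,0],"jaw":100},{"dp":[0,0,40],"dr":[0,0,0],"jaw":100},{"dp":[0,0,0],"dr":[0,0,0],"jaw":100},{"dp":[0,0,0],"dr":[0,0,0],"jaw":100}]'
```

```text
[[0.52818069 0.25910513 0.13      ]] [[0.52754842 0.2594851  0.107     ]]
[ 281  202   44   33 1161] [302.62187769 220.10594315] [[0.51382903 0.13039914 0.125     ]]
time_s: 3.2
ee_pos: [0.5254, 0.2559, 0.2898]
eef_rot: [3.141, 0.001, 0.423]
force: [0.3, -0.6, -0.4]
finger_gap: 0.0885
time_s: 3.7
ee_pos: [0.5256, 0.2555, 0.2899]
eef_rot: [-3.141, 0.001, 1.121]
force: [-0.9, 0.1, -0.1]
finger_gap: 0.088
time_s: 4.2
ee_pos: [0.5261, 0.2564, 0.171]
eef_rot: [3.141, 0.0, 1.115]
force: [-0.8, 0.0, 0.2]
finger_gap: 0.0882
```

```bash
H="python3 -m handwheel"
$H '[{"dp":[2,0,16],"dr":[0,0,0],"jaw":100},{"dp":[1,0,15],"dr":[0,0,0],"jaw":100},{"dp":[0,0,0],"dr":[0,0,0],"jaw":100}]'
$H '[{"dp":[0,0,0],"dr":[0,0,0],"jaw":0},{"dp":[0,0,0],"dr":[0,0,0],"jaw":0},{"dp":[0,0,0],"dr":[0,0,0],"jaw":0},{"dp":[0,0,0],"dr":[0,0,0],"jaw":0},{"dp":[0,0,0],"dr":[0,0,0],"jaw":0}]'
```

```text
time_s: 4.5
ee_pos: [0.5275, 0.2598, 0.1398]
eef_rot: [3.141, -0.0, 1.116]
force: [-0.2, 0.6, -0.2]
finger_gap: 0.0878
time_s: 5.0
ee_pos: [0.5268, 0.2589, 0.1393]
eef_rot: [3.141, 0.003, 1.117]
force: [-3.9, -7.8, 4.2]
finger_gap: 0.0596
```

```bash
H="python3 -m handwheel"
$H '[{"dp":[-1,0,0],"dr":[0,0,8.2],"jaw":0},{"dp":[0,0,0],"dr":[0,0,8.2],"jaw":0},{"dp":[0,0,0],"dr":[0,0,8.2],"jaw":0},{"dp":[0,0,0],"dr":[0,0,8.2],"jaw":0},{"dp":[0,0,0],"dr":[0,0,8.2],"jaw":0}]'
$H '[{"dp":[0,0,0],"dr":[0,0,8.2],"jaw":0},{"dp":[0,0,0],"dr":[0,0,8.2],"jaw":0},{"dp":[0,0,0],"dr":[0,0,8.2],"jaw":0},{"dp":[0,0,0],"dr":[0,0,8.2],"jaw":0},{"dp":[0,0,0],"dr":[0,0,8.2],"jaw":0}]'
$H '[{"dp":[0,0,0],"dr":[0,0,8.2],"jaw":0},{"dp":[0,0,0],"dr":[0,0,8.2],"jaw":0},{"dp":[0,0,0],"dr":[0,0,8.2],"jaw":0},{"dp":[0,0,0],"dr":[0,0,8.2],"jaw":0},{"dp":[0,0,0],"dr":[0,0,8.2],"jaw":0}]'
$H '[{"dp":[0,0,0],"dr":[0,0,8.2],"jaw":0},{"dp":[0,0,0],"dr":[0,0,8.2],"jaw":0},{"dp":[0,0,0],"dr":[0,0,8.2],"jaw":0},{"dp":[0,0,0],"dr":[0,0,0],"jaw":0},{"dp":[0,0,0],"dr":[0,0,0],"jaw":0}]'
$H '[{"dp":[0,0,0],"dr":[0,0,0],"jaw":100},{"dp":[0,0,0],"dr":[0,0,0],"jaw":100},{"dp":[0,0,0],"dr":[0,0,0],"jaw":100},{"dp":[0,0,0],"dr":[0,0,0],"jaw":100}]'
$H '[{"dp":[0,0,-40],"dr":[0,0,0],"jaw":100},{"dp":[0,0,-40],"dr":[0,0,0],"jaw":100},{"dp":[0,0,-40],"dr":[0,0,0],"jaw":100},{"dp":[0,0,0],"dr":[0,0,0],"jaw":100}]'
```

```text
time_s: 5.5
ee_pos: [0.527, 0.2591, 0.1393]
eef_rot: [3.141, -0.001, 0.395]
force: [0.3, -0.6, 1.0]
finger_gap: 0.0594
time_s: 6.0
ee_pos: [0.5274, 0.2591, 0.1393]
eef_rot: [-3.141, -0.002, -0.32]
force: [2.4, -1.7, -0.3]
finger_gap: 0.0592
time_s: 6.5
ee_pos: [0.5278, 0.2588, 0.1395]
eef_rot: [-3.139, -0.002, -1.036]
force: [4.1, -3.7, 0.2]
finger_gap: 0.0595
time_s: 7.0
ee_pos: [0.5279, 0.2586, 0.1396]
eef_rot: [-3.139, -0.001, -1.46]
force: [3.5, -3.6, 0.4]
finger_gap: 0.0594
time_s: 7.4
ee_pos: [0.5266, 0.2594, 0.1387]
eef_rot: [3.141, 0.0, -1.459]
force: [0.3, 0.1, -0.8]
finger_gap: 0.0874
time_s: 7.8
ee_pos: [0.528, 0.2598, 0.2643]
eef_rot: [-3.131, 0.002, -1.459]
force: [0.3, 1.4, 0.3]
finger_gap: 0.0878
```

```bash
H="python3 -m handwheel"
$H '[{"dp":[0,0,-10],"dr":[0,0,-8.1],"jaw":100},{"dp":[0,0,-10],"dr":[0,0,-8.1],"jaw":100},{"dp":[0,0,0],"dr":[0,0,-8.1],"jaw":100},{"dp":[0,0,0],"dr":[0,0,-8.1],"jaw":100},{"dp":[0,0,0],"dr":[0,0,-8.1],"jaw":100}]'
$H '[{"dp":[0,0,0],"dr":[0,0,-8.1],"jaw":100},{"dp":[0,0,0],"dr":[0,0,-8.1],"jaw":100},{"dp":[0,0,0],"dr":[0,0,-8.1],"jaw":100},{"dp":[0,0,0],"dr":[0,0,-8.1],"jaw":100},{"dp":[0,0,0],"dr":[0,0,-8.1],"jaw":100}]'
$H '[{"dp":[0,0,0],"dr":[0,0,-8.1],"jaw":100},{"dp":[0,48,0],"dr":[0,0,0],"jaw":100},{"dp":[0,48,0],"dr":[0,0,0],"jaw":100},{"dp":[0,0,0],"dr":[0,0,0],"jaw":100}]'
python3 - <<'E'
from h import *
s=r.get_state();print(s['ee_pos'],s['eef_rot'])
a,_,c=snap("wrist");i=a[:,:,::-1]
K=np.array(c['intrinsics'])
def proj(X):
    p=np.array(c['R'])@X+c['t'];q=p[:2]/p[2];return q*(1+c['k1']*(q@q))*K[0,0]+K[:2,2]
w=proj(np.array([.5275,.2588,.120])).astype(int);w2=proj(np.array([.5135,.122,.118]));print(w,w2)
x0,y0=max(w[0]-80,0),max(w[1]-80,0);print(x0,y0)
A=cv2.resize(i[y0:y0+150,x0:x0+160],(640,600),interpolation=2)
B=i[170:280,230:370]
B=cv2.resize(B,(160,126))
cv2.imwrite("pics/w3.png",A)
E
```

```text
time_s: 8.3
ee_pos: [0.5265, 0.2593, 0.2779]
eef_rot: [3.141, 0.001, -0.747]
force: [0.1, 0.2, 0.9]
finger_gap: 0.0881
time_s: 8.8
ee_pos: [0.5265, 0.2593, 0.2778]
eef_rot: [3.141, 0.001, -0.04]
force: [0.1, 0.9, -0.5]
finger_gap: 0.088
time_s: 9.2
ee_pos: [0.5363, 0.1596, 0.2779]
eef_rot: [3.14, 0.001, 0.091]
force: [0.7, -0.1, -0.2]
finger_gap: 0.0883
[0.53631924 0.15956161 0.27789141] [3.14048288e+00 1.44778728e-03 9.09755189e-02]
[315  66] [286.72168149 224.72704311]
235 0
```

View pics/w3.png

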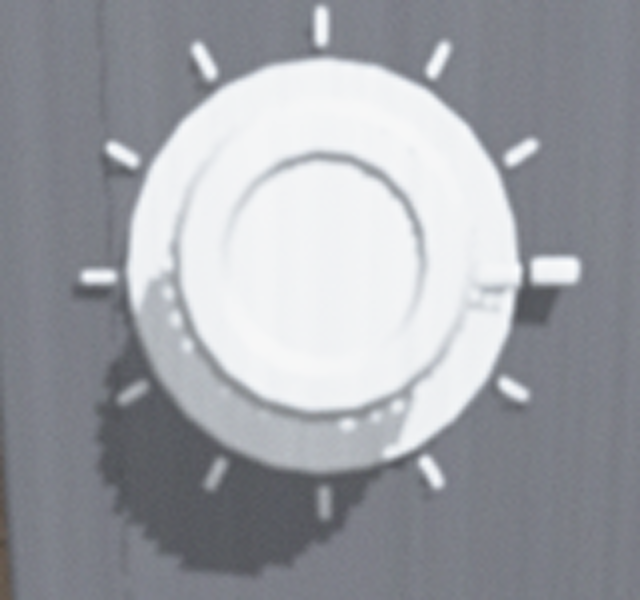

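The pointer (498,274) now stands at the index post (555,270), so the wheel is aligned. Next is the knob.

```bash
H="python3 -m handwheel"
$H '[{"dp":[-26,35,0],"dr":[0,0,0],"jaw":60},{"dp":[0,0,0],"dr":[0,0,-8.2],"jaw":60},{"dp":[0,0,0],"dr":[0,0,-8.2],"jaw":60},{"dp":[0,0,0],"dr":[0,0,-8.2],"jaw":60},{"dp":[0,0,0],"dr":[0,0,-8.2],"jaw":60}]'
$H '[{"dp":[0,0,0],"dr":[0,0,-8.2],"jaw":60},{"dp":[0,0,0],"dr":[0,0,-8.2],"jaw":60},{"dp":[0,0,0],"dr":[0,0,-8.2],"jaw":60},{"dp":[0,0,0],"dr":[0,0,-8.2],"jaw":60},{"dp":[0,0,0],"dr":[0,0,-8.2],"jaw":60}]'
$H '[{"dp":[0,0,0],"dr":[0,0,-8.2],"jaw":60},{"dp":[0,0,0],"dr":[0,0,-8.2],"jaw":60},{"dp":[0,0,40],"dr":[0,0,0],"jaw":60},{"dp":[0,0,40],"dr":[0,0,0],"jaw":60},{"dp":[0,0,0],"dr":[0,0,0],"jaw":60}]'
python3 - <<'E'
from h import *
s=r.get_state();print(s['ee_pos'],s['eef_rot'])
E
```

```text
time_s: 9.75
ee_pos: [0.5131, 0.1274, 0.2783]
eef_rot: [-3.141, 0.0, 0.675]
force: [0.1, 0.2, -0.3]
finger_gap: 0.0531
time_s: 10.25
ee_pos: [0.5131, 0.1275, 0.2782]
eef_rot: [-3.141, -0.0, 1.391]
force: [-0.1, -0.0, -0.4]
finger_gap: 0.0531
time_s: 10.75
ee_pos: [0.5111, 0.1273, 0.1944]
eef_rot: [-3.132, -0.001, 1.671]
force: [-0.7, 0.6, 0.0]
finger_gap: 0.0529
[0.51107165 0.1272902  0.1943769 ] [-3.13178834e+00 -1.09428379e-03  1.67106490e+00]
```

```bash
H="python3 -m handwheel"
$H '[{"dp":[-4,1,30],"dr":[0,0,0],"jaw":60},{"dp":[0,0,29],"dr":[0,0,0],"jaw":60},{"dp":[0,0,0],"dr":[0,0,0],"jaw":60}]'
$H '[{"dp":[0,0,0],"dr":[0,0,0],"jaw":0},{"dp":[0,0,0],"dr":[0,0,0],"jaw":0},{"dp":[0,0,0],"dr":[0,0,0],"jaw":0},{"dp":[0,0,0],"dr":[0,0,0],"jaw":0},{"dp":[0,0,0],"dr":[0,0,0],"jaw":0}]'
```

```text
time_s: 11.05
ee_pos: [0.514, 0.123, 0.1384]
eef_rot: [-3.137, -0.001, 1.671]
force: [-0.3, -0.3, 0.7]
finger_gap: 0.0529
time_s: 11.55
ee_pos: [0.5149, 0.1225, 0.1403]
eef_rot: [3.141, 0.0, 1.67]
force: [0.3, -0.7, 0.6]
finger_gap: 0.015
```

```bash
H="python3 -m handwheel"
$H '[{"dp":[0,0,0],"dr":[0,0,0],"jaw":0},{"dp":[0,0,0],"dr":[0,0,0],"jaw":0}]'
$H '[{"dp":[0,0,0],"dr":[0,0,8.3],"jaw":0},{"dp":[0,0,0],"dr":[0,0,8.3],"jaw":0},{"dp":[0,0,0],"dr":[0,0,8.3],"jaw":0},{"dp":[0,0,0],"dr":[0,0,8.3],"jaw":0},{"dp":[0,0,0],"dr":[0,0,8.3],"jaw":0}]'
```

```text
time_s: 11.75
ee_pos: [0.5148, 0.1225, 0.1401]
eef_rot: [3.141, -0.0, 1.67]
force: [-0.7, 0.7, 2.8]
finger_gap: 0.0118
time_s: 12.25
ee_pos: [0.5146, 0.1218, 0.1399]
eef_rot: [3.141, 0.002, 0.94]
force: [-1.4, -5.3, 3.5]
finger_gap: 0.0114
```

```bash
H="python3 -m handwheel"
$H '[{"dp":[0,0,0],"dr":[0,0,8.3],"jaw":0},{"dp":[0,0,0],"dr":[0,0,8.3],"jaw":0},{"dp":[0,0,0],"dr":[0,0,8.3],"jaw":0},{"dp":[0,0,0],"dr":[0,0,8.3],"jaw":0},{"dp":[0,0,0],"dr":[0,0,8.3],"jaw":0}]'
$H '[{"dp":[0,0,0],"dr":[0,0,7],"jaw":0},{"dp":[0,0,0],"dr":[0,0,0],"jaw":0},{"dp":[0,0,0],"dr":[0,0,0],"jaw":60},{"dp":[0,0,0],"dr":[0,0,0],"jaw":60},{"dp":[0,0,-30],"dr":[0,0,0],"jaw":60}]'
$H '[{"dp":[-20,0,-46],"dr":[0,0,0],"jaw":60},{"dp":[-30,0,-40],"dr":[0,0,0],"jaw":60},{"dp":[-45,0,-10],"dr":[0,0,0],"jaw":60},{"dp":[-45,0,0],"dr":[0,0,0],"jaw":60},{"dp":[-20,0,0],"dr":[0,0,0],"jaw":60}]'
python3 - <<'E'
from h import *
s=r.get_state();print(s['ee_pos'],s['eef_rot'],s['joint_positions'])
E
```

```text
time_s: 12.75
ee_pos: [0.5138, 0.1213, 0.1396]
eef_rot: [3.14, 0.003, 0.216]
force: [-5.2, -6.9, 4.6]
finger_gap: 0.0118
time_s: 13.25
ee_pos: [0.5135, 0.1225, 0.1673]
eef_rot: [-3.141, 0.007, 0.099]
force: [0.2, 0.4, 0.1]
finger_gap: 0.0337
time_s: 13.75
ee_pos: [0.3525, 0.1068, 0.2659]
eef_rot: [-3.141, -0.0, 0.1]
force: [0.0, 0.3, -0.3]
finger_gap: 0.0526
[0.3525267  0.10680554 0.26587098] [-3.14146568e+00 -2.88327252e-04  9.98826889e-02] [-3.05874211e-02  5.27276433e-02  1.73318633e+00  1.67272650e-04
  1.35540933e+00 -1.30505857e-01]
```

```bash
H="python3 -m handwheel"
for i in 1 2 3 4 5; do $H '[{"dp":[0,0,0],"dr":[0,0,0],"jaw":60},{"dp":[0,0,0],"dr":[0,0,0],"jaw":60},{"dp":[0,0,0],"dr":[0,0,0],"jaw":60},{"dp":[0,0,0],"dr":[0,0,0],"jaw":60},{"dp":[0,0,0],"dr":[0,0,0],"jaw":60}]' | head -1; done
$H '[{"dp":[0,0,0],"dr":[0,0,0],"jaw":60},{"dp":[0,0,0],"dr":[0,0,0],"jaw":60},{"dp":[0,0,0],"dr":[0,0,0],"jaw":60}]'
python3 - <<'E'
from pts import *
b,_,_=snap("top");a,_,_=snap("scene")
A=cv2.resize(b[120:280,170:450],(700,400),interpolation=2)
cv2.imwrite("pics/t2.png",A[:,:,::-1])
im,W=cloud("top")
# height map near pad, 2cm cells, in mm max
print("rows x .30.. cols y from -.05 to -.42")
for x in np.arange(.64,.28,-.02):
    print("%.2f"%x,' '.join('%3d'%(np.nanmax(W[...,2][(abs(W[...,0]-x)<.01)&(abs(W[...,1]-y)<.01)],initial=0)*1000) for y in np.arange(-.04,-.43,-.02)))
ims,S=cloud("scene")
m=(S[...,0]>.55)&(S[...,0]<.72)&(S[...,1]>.0)&(S[...,1]<.4)&(S[...,2]>.12)&(S[...,2]<.4)
q=S[m];print("lid?",m.sum(),np.percentile(q,[5,50,95],axis=0))
E
```

```text
time_s: 14.25
time_s: 14.75
time_s: 15.25
time_s: 15.75
time_s: 16.25
time_s: 16.55
ee_pos: [0.3556, 0.1066, 0.2656]
eef_rot: [-3.142, -0.0, 0.099]
force: [0.2, 0.3, -0.1]
finger_gap: 0.053
rows x .30.. cols y from -.05 to -.42
0.64   4   5   5   6   4   8  57  58  58  65 121 135 137  57 138  98 101  59  57  28
0.62   4   4   5   7   7   6  57  60  60  59  59 134 139 138 137 129 111  59  60  50
0.60   7   7   4   7   5   7  56  60  57  58  59 122  93  90 128 115  57  58  59  57
0.58   5   6   4   4  21  18  56  57  61  58  61  94  78  94 114  59  58  60  57  57
0.56   6   5   6  52  69  20  57  57  60  59  58  60  59  58  59  57  59  59  57  56
0.54   4   6   6  22  64  22  54  59  58  57  58  57  58  56  54  52  52  50  44   0
0.52   6   6   6   5   5   3   5  43   4   4  16  22   4   5   9   7  18  22  29   7
0.50   4   4   5   8   3   5   3   2   4  18  21  20   5   4   4  33  58  59  32   6
0.48   6   7   5   5   6   6   8  15  18  20  19  20  19   4   4  36  62  64  38   3
0.46   3   5   3   6   6   4   6  17  20  18  20  18  18   9   5  33  61  60  35   4
0.44   4   5   5   5   5   5   5   4  18  20  21  12   4   6   3   2  26   9   3   2
0.42   7   5   3   4   5   5   3   5   5  18   5   6   6   4   6   5  43  45   4   5
0.40   4   7   7   6   4   5   3   3   7   8   6   5   5   4   5   6  48  49   6   4
0.38   6   6   7   5   8   5   5   6   5   3   5   7   4   4   6   9  47  47   7   2
0.36   4   5   5   4   4   7   4   7   8  16  14   8   5   3   5  11  48  47   6   3
0.34   7   5   4   6   6   4   6   4  13  15  18  16   4   5   3  39  49  47   5   6
0.32   5   7   3   5   5   5   4   5  17  17  16   4   5   4   6  43  48  40   5   4
0.30   8   6   4   6   9   6   6   5  15  15   5   4   4   6   6  44  45   4   5   4
lid? 7417 [[0.61964625 0.07437527 0.12965489]
 [0.64140155 0.23681977 0.21655204]
 [0.65933055 0.34683214 0.27695041]]
```

View pics/t2.png

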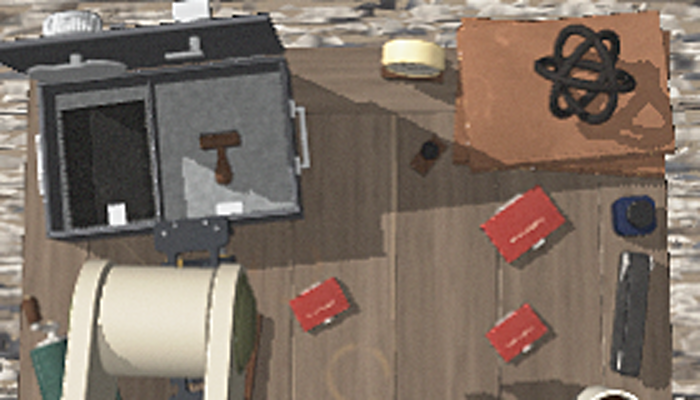

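The lid is fully open. In the crop the stamp's base is at (221,140) and its handle end at (223,183). The large pad is at (524,224), and the book pile lies behind it. I'll measure the stamp and pad now.

Run:
```python
from pts import *
for n in ["top","scene"]:
    im,W=cloud(n);x,y,z=W[...,0],W[...,1],W[...,2]
    hsv=cv2.cvtColor(im,cv2.COLOR_RGB2HSV)
    m=(x>.46)&(x<.66)&(y>.04)&(y<.21)&(hsv[...,1]>90)&(z<.08)
    k,l,st,ce=cv2.connectedComponentsWithStats(m.astype(np.uint8))
    for j in range(1,k):
        if st[j,4]>25:
            q=W[l==j];c,(w,h),a=cv2.minAreaRect(q[:,:2].astype(np.float32)*1000);print(n,st[j],q.mean(0),c,w,h,a,"z",np.percentile(q[:,2],[5,50,95]))
            vv,uu=np.where(l==j)
            if n=="top":
                # cast at z=.059 base top rows / handle
                for v in range(vv.min(),vv.max()+1):
                    u=uu[vv==v];p=cast("top",[(u.min()-.5,v),(u.max()+.5,v)],.055);print(v,p[:,:2].round(4).tolist())
    red=(((hsv[...,0]<8)|(hsv[...,0]>172))&(hsv[...,1]>120)&(hsv[...,2]>60)&(x>.4)&(y<-.15)&(y>-.32)&(x<.54)).astype(np.uint8)
    red=cv2.morphologyEx(red,cv2.MORPH_CLOSE,np.ones((5,5)))
    vv,uu=np.where(red);p=cast(n,np.c_[uu,vv],.015);print(n,"pad",cv2.minAreaRect(p[:,:2].astype(np.float32)*1000))
```

```text
top [250 173  16  20 120] [0.5531496  0.13434473 0.05737966] (546.711181640625, 133.59315490722656) 57.017086029052734 46.931880950927734 7.134096145629883 z [0.05192234 0.05763001 0.06171963]
173 [[0.5775, 0.1211], [0.5775, 0.115]]
174 [[0.5746, 0.1455], [0.5744, 0.115]]
175 [[0.5716, 0.1607], [0.5713, 0.115]]
176 [[0.5685, 0.1606], [0.5682, 0.1119]]
177 [[0.5654, 0.1606], [0.5652, 0.1149]]
178 [[0.5624, 0.1605], [0.5622, 0.1331]]
179 [[0.5592, 0.1391], [0.5591, 0.1331]]
180 [[0.5561, 0.1391], [0.5561, 0.13]]
181 [[0.553, 0.1391], [0.553, 0.1299]]
182 [[0.55, 0.136], [0.5499, 0.1299]]
183 [[0.5469, 0.1359], [0.5469, 0.1298]]
184 [[0.5439, 0.1389], [0.5438, 0.1298]]
185 [[0.5408, 0.1389], [0.5408, 0.1267]]
186 [[0.5378, 0.1388], [0.5377, 0.1267]]
187 [[0.5347, 0.1388], [0.5346, 0.1236]]
188 [[0.5317, 0.1418], [0.5316, 0.1235]]
189 [[0.5286, 0.1417], [0.5285, 0.1235]]
190 [[0.5256, 0.1386], [0.5255, 0.1235]]
191 [[0.5225, 0.1386], [0.5224, 0.1234]]
192 [[0.5195, 0.1385], [0.5194, 0.1234]]
top pad ((469.5526123046875, -234.27320861816406), (57.736724853515625, 89.06930541992188), 35.93411636352539)
scene [253 233  28  20 245] [0.5503458  0.13930307 0.05266404] (545.11669921875, 139.6407470703125) 45.49134063720703 61.30005645751953 87.33051300048828 z [0.04339488 0.05348319 0.05975506]
scene pad ((457.2090148925781, -218.87254333496094), (59.83835220336914, 78.2140884399414), 35.8990364074707)
```

```bash
H="python3 -m handwheel"
$H '[{"dp":[45,-2,0],"dr":[0,0,0],"jaw":65},{"dp":[45,-2,0],"dr":[0,0,0],"jaw":65},{"dp":[44,-2,0],"dr":[0,0,0],"jaw":65},{"dp":[44,-2,0],"dr":[0,0,0],"jaw":65},{"dp":[0,0,0],"dr":[0,0,-8.4],"jaw":65}]' | head -2
$H '[{"dp":[0,0,0],"dr":[0,0,-8.4],"jaw":65},{"dp":[0,0,0],"dr":[0,0,-8.4],"jaw":65},{"dp":[0,0,0],"dr":[0,0,-8.4],"jaw":65},{"dp":[0,0,0],"dr":[0,0,-8.4],"jaw":65},{"dp":[0,0,0],"dr":[0,0,-8.4],"jaw":65}]'|head -2
$H '[{"dp":[0,0,0],"dr":[0,0,-8.4],"jaw":65},{"dp":[0,0,0],"dr":[0,0,-8.4],"jaw":65},{"dp":[0,0,0],"dr":[0,0,-8.4],"jaw":65},{"dp":[0,0,0],"dr":[0,0,-8.4],"jaw":65},{"dp":[0,0,0],"dr":[0,0,-8.4],"jaw":65}]'|head -2
$H '[{"dp":[0,0,40],"dr":[0,0,0],"jaw":65},{"dp":[0,0,40],"dr":[0,0,0],"jaw":65},{"dp":[0,0,0],"dr":[0,0,0],"jaw":65},{"dp":[0,0,0],"dr":[0,0,0],"jaw":65}]'
```

```text
time_s: 17.15
ee_pos: [0.5357, 0.1324, 0.2639]
time_s: 17.65
ee_pos: [0.532, 0.1322, 0.2654]
time_s: 18.15
ee_pos: [0.532, 0.1322, 0.2655]
time_s: 18.55
ee_pos: [0.5323, 0.1322, 0.1864]
eef_rot: [-3.141, -0.0, 1.712]
force: [0.3, -0.0, 0.4]
finger_gap: 0.0573
```

```bash
H="python3 -m handwheel"
$H '[{"dp":[0,0,40],"dr":[0,0,0],"jaw":65},{"dp":[0,0,40],"dr":[0,0,0],"jaw":65},{"dp":[0,0,25],"dr":[0,0,0],"jaw":65},{"dp":[0,0,10],"dr":[0,0,0],"jaw":65},{"dp":[0,0,7],"dr":[0,0,0],"jaw":65}]'
$H '[{"dp":[0,0,0],"dr":[0,0,0],"jaw":0},{"dp":[0,0,0],"dr":[0,0,0],"jaw":0},{"dp":[0,0,0],"dr":[0,0,0],"jaw":0},{"dp":[0,0,0],"dr":[0,0,0],"jaw":0},{"dp":[0,0,0],"dr":[0,0,0],"jaw":0}]'
$H '[{"dp":[0,0,0],"dr":[0,0,0],"jaw":0},{"dp":[0,0,0],"dr":[0,0,0],"jaw":0}]'
```

```text
time_s: 19.05
ee_pos: [0.5331, 0.1323, 0.0648]
eef_rot: [3.139, 0.0, 1.712]
force: [-0.3, 0.4, 0.6]
finger_gap: 0.0571
time_s: 19.55
ee_pos: [0.5321, 0.1323, 0.064]
eef_rot: [3.141, 0.0, 1.712]
force: [0.1, -0.3, 0.2]
finger_gap: 0.0205
time_s: 19.75
ee_pos: [0.532, 0.1322, 0.0639]
eef_rot: [3.141, 0.0, 1.712]
force: [-0.0, -0.4, 2.4]
finger_gap: 0.0207
```

```bash
H="python3 -m handwheel"
$H '[{"dp":[0,0,-26],"dr":[0,0,0],"jaw":0},{"dp":[0,0,-40],"dr":[0,0,0],"jaw":0},{"dp":[0,0,-40],"dr":[0,0,0],"jaw":0},{"dp":[0,0,-40],"dr":[0,0,0],"jaw":0},{"dp":[0,0,-40],"dr":[0,0,0],"jaw":0}]'
$H '[{"dp":[-37.3,-18,0],"dr":[0,0,0],"jaw":0},{"dp":[-37.3,-18,0],"dr":[0,0,0],"jaw":0},{"dp":[-37.3,-18,0],"dr":[0,0,0],"jaw":0},{"dp":[-37.3,-18,0],"dr":[0,0,0],"jaw":0}]'|tail -1
$H '[{"dp":[-37.3,-18,0],"dr":[0,0,0],"jaw":0},{"dp":[-37.3,-18,0],"dr":[0,0,0],"jaw":0},{"dp":[-37.3,-18,0],"dr":[0,0,0],"jaw":0},{"dp":[-37.3,-18,0],"dr":[0,0,0],"jaw":0}]'|tail -1
$H '[{"dp":[0,0,0],"dr":[0,0,7.7],"jaw":0},{"dp":[0,0,0],"dr":[0,0,7.7],"jaw":0},{"dp":[0,0,0],"dr":[0,0,7.7],"jaw":0},{"dp":[0,0,0],"dr":[0,0,7.7],"jaw":0}]'|tail -1
$H '[{"dp":[0,0,0],"dr":[0,0,7.7],"jaw":0},{"dp":[0,0,0],"dr":[0,0,7.7],"jaw":0},{"dp":[0,0,0],"dr":[0,0,7.7],"jaw":0},{"dp":[0,0,0],"dr":[0,0,7.7],"jaw":0},{"dp":[0,0,0],"dr":[0,0,0],"jaw":0}]'
python3 - <<'E'
from h import *
s=r.get_state();print(s['ee_pos'],s['eef_rot'],s['joint_positions'].round(2))
b,_,_=snap("scene");w,_,_=snap("wrist")
A=np.hstack([cv2.resize(b[60:300,260:580],(400,300)),cv2.resize(w,(400,250))[:300] if 0 else cv2.resize(w,(400,300))])
cv2.imwrite("pics/c1.png",A[:,:,::-1])
E
```

```text
time_s: 20.25
ee_pos: [0.5315, 0.1322, 0.2511]
eef_rot: [-3.141, -0.0, 1.712]
force: [0.2, 0.1, -1.2]
finger_gap: 0.0207
finger_gap: 0.0204
finger_gap: 0.0208
finger_gap: 0.0206
time_s: 21.95
ee_pos: [0.4312, -0.1833, 0.2494]
eef_rot: [-3.141, 0.0, 0.636]
force: [-0.3, 0.4, -0.6]
finger_gap: 0.0208
[ 0.43120009 -0.18334343  0.24943221] [-3.14106423e+00  1.33617143e-04  6.35581118e-01] [-0.66  0.25  1.54  0.    1.35 -1.29]
```

View pics/c1.png

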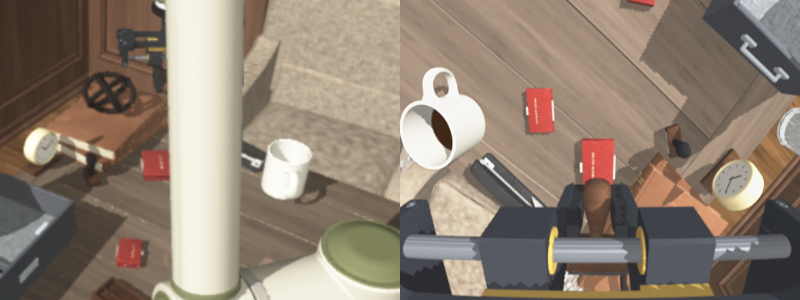

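Run:
```python
from h import *
f=np.load("/tmp/wrist.npz");cal={k:(float(f[k]) if k=='k1' else f[k]) for k in ['intrinsics','k1','R','t']}
im=f['im'];hsv=cv2.cvtColor(im,cv2.COLOR_RGB2HSV)
m=(((hsv[...,0]<8)|(hsv[...,0]>172))&(hsv[...,1]>120)&(hsv[...,2]>60)).astype(np.uint8)
m=cv2.morphologyEx(m,cv2.MORPH_CLOSE,np.ones((7,7)));k,l,st,ce=cv2.connectedComponentsWithStats(m)
for j in range(1,k):
    if st[j,4]>150:
        vv,uu=np.where(l==j);p=cast("",np.c_[uu,vv],.015,cal=cal)[:,:2];print(st[j],cv2.minAreaRect(p.astype(np.float32)*1000))
        h=np.array([-.593,.805]);t=np.array([.805,.593]);c=np.array([.4695,-.2343]);q=(p-c)*1000
        print(" h range",(q@h).min(),(q@h).max()," t",(q@t).min(),(q@t).max())
```

```text
[365   0  43   8 228] ((388.5991516113281, -11.19159984588623), (40.69646453857422, 6.184544563293457), 37.313175201416016)
 h range 224.67770527575755 230.99776839362727  t 46.785394954757436 87.51285959737568
[ 202  118   44   59 2291] ((338.3059997558594, -222.71694946289062), (43.79811096191406, 62.88978576660156), 36.512779235839844)
 h range 55.63433120051452 118.51486807951902  t -120.69016819293243 -76.89896148088489
[ 291  185   52   62 2788] ((465.5989990234375, -226.78541564941406), (58.019371032714844, 74.81609344482422), 36.64181137084961)
 h range -29.1663316377882 45.88052287445648  t -27.702639323525844 30.234248596730797
```

```bash
H="python3 -m handwheel"
$H '[{"dp":[0,0,45],"dr":[0,0,0],"jaw":0},{"dp":[0,0,45],"dr":[0,0,0],"jaw":0},{"dp":[0,0,45],"dr":[0,0,0],"jaw":0},{"dp":[0,0,40],"dr":[0,0,0],"jaw":0},{"dp":[0,0,15],"dr":[0,0,0],"jaw":0}]'
$H '[{"dp":[0,0,6],"dr":[0,0,0],"jaw":0},{"dp":[0,0,4],"dr":[0,0,0],"jaw":0},{"dp":[0,0,0],"dr":[0,0,0],"jaw":0}]'
```

```text
time_s: 22.55
ee_pos: [0.4301, -0.1826, 0.0565]
eef_rot: [-3.137, 0.001, 0.64]
force: [-0.8, 0.4, -0.7]
finger_gap: 0.0207
time_s: 22.85
ee_pos: [0.4316, -0.1837, 0.0501]
eef_rot: [3.141, -0.0, 0.638]
force: [-0.6, -0.4, -0.2]
finger_gap: 0.0206
```

```bash
H="python3 -m handwheel"
$H '[{"dp":[0,0,2.5],"dr":[0,0,0],"jaw":0},{"dp":[0,0,2.5],"dr":[0,0,0],"jaw":0},{"dp":[0,0,0],"dr":[0,0,0],"jaw":0}]'
$H '[{"dp":[0,0,0],"dr":[0,0,0],"jaw":60},{"dp":[0,0,0],"dr":[0,0,0],"jaw":60},{"dp":[0,0,0],"dr":[0,0,0],"jaw":60},{"dp":[0,0,0],"dr":[0,0,0],"jaw":60}]'
$H '[{"dp":[0,20,-40],"dr":[0,0,0],"jaw":60},{"dp":[0,40,-40],"dr":[0,0,0],"jaw":60},{"dp":[0,45,-20],"dr":[0,0,0],"jaw":60},{"dp":[0,0,-20],"dr":[0,0,0],"jaw":60},{"dp":[0,0,0],"dr":[0,0,0],"jaw":60}]'
python3 - <<'E'
from h import *
s=r.get_state();print(s['ee_pos'],s['eef_rot'],s['joint_positions'].round(2))
w,_,_=snap("wrist");snap("scene");snap("top")
cv2.imwrite("pics/c2.png",w[:,:,::-1])
E
```

```text
time_s: 23.15
ee_pos: [0.4314, -0.1835, 0.0447]
eef_rot: [3.141, -0.0, 0.637]
force: [-0.1, -0.5, -0.5]
finger_gap: 0.0207
time_s: 23.55
ee_pos: [0.4314, -0.1835, 0.0447]
eef_rot: [3.141, -0.0, 0.637]
force: [-0.1, 1.5, 0.2]
finger_gap: 0.0506
time_s: 24.05
ee_pos: [0.4918, -0.2652, 0.1618]
eef_rot: [3.137, -0.001, 0.636]
force: [0.2, 0.1, -1.1]
finger_gap: 0.053
[ 0.49183513 -0.26517974  0.16181888] [ 3.13738237e+00 -1.01744749e-03  6.36307993e-01] [-0.71  0.49  1.44  0.    1.21 -1.34]
```

View pics/c2.png

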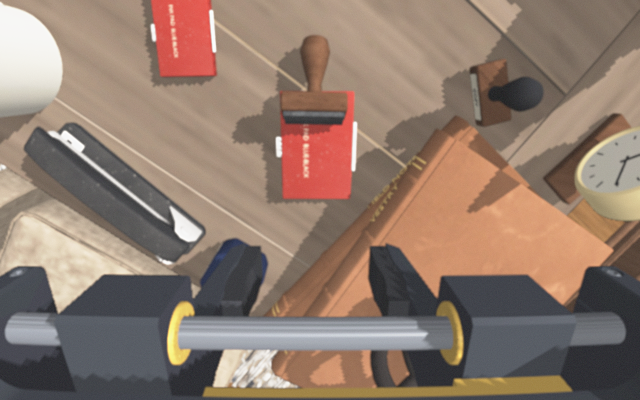

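The stamp lies on the pad, base at (314,107) and handle overhanging to (315,42). I'll measure it.

Run:
```python
from h import *
f=np.load("/tmp/wrist.npz");cal={k:(float(f[k]) if k=='k1' else f[k]) for k in ['intrinsics','k1','R','t']}
h=np.array([-.593,.805]);t=np.array([.805,.593]);c=np.array([.4695,-.233])
def sh(n,px,z):
    p=cast("",[px],z,cal=cal)[0,:2];print(n,p.round(4),"h %.1f t %.1f"%((p-c)@h*1000,(p-c)@t*1000))
sh("base bottom L",(285,122),.015);sh("base bottom R",(345,124),.015)
sh("base top-edge L",(281,110),.039);sh("R",(347,112),.039)
sh("top far L",(282,92),.039);sh("far R",(348,94),.039)
sh("bulb",(315,47),.039);sh("tip",(315,37),.027)
sh("pad near L",(284,199),.015);sh("pad near R",(350,199),.015)
from pts import cloud
im,W=cloud("wrist");d=W[30:125,300:332]
for v in range(36,124,6):
    for u in [314]:
        print(v,u,W[v,u].round(4),"h %.1f t %.1f"%((W[v,u,:2]-c)@h*1000,(W[v,u,:2]-c)@t*1000))
```

```text
base bottom L [ 0.4389 -0.233 ] h 18.1 t -24.6
base bottom R [ 0.4781 -0.206 ] h 16.6 t 23.0
base top-edge L [ 0.4322 -0.2248] h 28.7 t -25.2
R [ 0.471 -0.198] h 27.3 t 22.0
top far L [ 0.4258 -0.2143] h 41.0 t -24.1
far R [ 0.464  -0.1878] h 39.7 t 22.4
bulb [ 0.427  -0.1769] h 70.4 t -0.9
tip [ 0.4222 -0.1704] h 78.4 t -0.9
pad near L [ 0.475  -0.2862] h -46.0 t -27.1
pad near R [ 0.5201 -0.2528] h -46.0 t 29.0
36 314 [ 0.4206 -0.1694  0.0191] h 80.2 t -1.7
42 314 [ 0.4232 -0.1729  0.0215] h 75.9 t -1.6
48 314 [ 0.4256 -0.1762  0.0217] h 71.8 t -1.6
54 314 [ 0.4281 -0.1796  0.0234] h 67.5 t -1.6
60 314 [ 0.4306 -0.183   0.0247] h 63.3 t -1.6
66 314 [ 0.4331 -0.1864  0.0256] h 59.1 t -1.6
72 314 [ 0.4355 -0.1897  0.0252] h 55.0 t -1.6
78 314 [ 0.4381 -0.1931  0.0285] h 50.7 t -1.6
84 314 [ 0.4406 -0.1965  0.0277] h 46.6 t -1.6
90 314 [ 0.4431 -0.1998  0.0305] h 42.4 t -1.6
96 314 [ 0.4455 -0.2031  0.0382] h 38.3 t -1.6
102 314 [ 0.4479 -0.2064  0.0404] h 34.2 t -1.6
108 314 [ 0.4503 -0.2097  0.0412] h 30.1 t -1.6
114 314 [ 0.4528 -0.213   0.0418] h 26.0 t -1.6
120 314 [ 0.4556 -0.2169  0.0339] h 21.2 t -1.6
```

The base's top edge is at h≈28 mm and its bottom edge at h≈17–21 mm. The bulb's top is only about 24 mm high, so the stamp has tipped over the pad edge with the handle about 20° down. I'll re-lay it further onto the pad.

```bash
H="python3 -m handwheel"
$H '[{"dp":[0,-40,0],"dr":[0,0,0],"jaw":60},{"dp":[0,-40,10],"dr":[0,0,0],"jaw":60},{"dp":[0,-28,35],"dr":[0,0,0],"jaw":60},{"dp":[0,0,40],"dr":[0,0,0],"jaw":60},{"dp":[0,0,0],"dr":[0,0,0],"jaw":60}]'
$H '[{"dp":[0,0,30],"dr":[0,0,0],"jaw":60},{"dp":[0,0,14],"dr":[0,0,0],"jaw":60},{"dp":[0,0,0],"dr":[0,0,0],"jaw":60}]'
```

```text
time_s: 24.7
ee_pos: [0.4242, -0.1749, 0.0714]
eef_rot: [-3.132, 0.003, 0.638]
force: [-0.2, 0.2, 1.3]
finger_gap: 0.053
time_s: 25.0
ee_pos: [0.4265, -0.1772, 0.0305]
eef_rot: [-3.139, 0.001, 0.637]
force: [0.1, -0.4, -0.2]
finger_gap: 0.0527
```

```bash
H="python3 -m handwheel"
$H '[{"dp":[0,0,1],"dr":[0,0,0],"jaw":0},{"dp":[0,0,0],"dr":[0,0,0],"jaw":0},{"dp":[0,0,0],"dr":[0,0,0],"jaw":0},{"dp":[0,0,0],"dr":[0,0,0],"jaw":0},{"dp":[0,0,0],"dr":[0,0,0],"jaw":0}]'
$H '[{"dp":[0,0,0],"dr":[0,0,0],"jaw":0},{"dp":[0,0,0],"dr":[0,0,0],"jaw":0},{"dp":[0,0,-40],"dr":[0,0,0],"jaw":0},{"dp":[0,20,-40],"dr":[0,0,0],"jaw":0},{"dp":[0,0,0],"dr":[7,0,0],"jaw":0}]'
$H '[{"dp":[0,0,0],"dr":[7,0,0],"jaw":0},{"dp":[0,0,0],"dr":[6,0,0],"jaw":0},{"dp":[0,0,0],"dr":[0,0,0],"jaw":0}]'
python3 - <<'E'
from pts import *
s=r.get_state();print(s['ee_pos'],s['eef_rot'],s['joint_positions'].round(2))
w,_,_=snap("wrist");t,_,_=snap("top");b,_,_=snap("scene")
for n in ["top","scene"]:
    im,W=cloud(n);x,y,z=W[...,0],W[...,1],W[...,2];hsv=cv2.cvtColor(im,cv2.COLOR_RGB2HSV)
    m=(x>.38)&(x<.52)&(y<-.13)&(y>-.27)&(z>.05)&(z<.13)&(hsv[...,0]<15)&(hsv[...,1]>90)
    h=np.array([-.593,.805]);c=np.array([.4695,-.233]);q=W[m];hh=(q[:,:2]-c)@h*1000
    print(n,m.sum(),[(lo,(q[(hh>lo)&(hh<lo+6)][:,2].mean()*1000).round(1)) for lo in range(-30,80,6) if ((hh>lo)&(hh<lo+6)).sum()>3])
cv2.imwrite("pics/c3.png",np.hstack([cv2.resize(w[100:300,160:480],(480,300)),cv2.resize(b[150:250,300:407],(320,300))])[:,:,::-1])
E
```

```text
time_s: 25.5
ee_pos: [0.427, -0.1774, 0.0304]
eef_rot: [3.141, -0.0, 0.637]
force: [-0.2, 0.5, 2.9]
finger_gap: 0.0206
time_s: 26.0
ee_pos: [0.4401, -0.1942, 0.1143]
eef_rot: [-3.026, -0.002, 0.638]
force: [-0.5, 0.4, -1.7]
finger_gap: 0.0206
time_s: 26.3
ee_pos: [0.4391, -0.1944, 0.109]
eef_rot: [-2.791, 0.0, 0.636]
force: [-0.3, -0.3, -0.5]
finger_gap: 0.0208
[ 0.43908183 -0.19440426  0.10900683] [-2.79078331e+00  2.56254173e-04  6.35773812e-01] [-0.7   0.56  1.54  0.08  1.39 -1.37]
top 0 []
scene 0 []
```

View pics/c3.png

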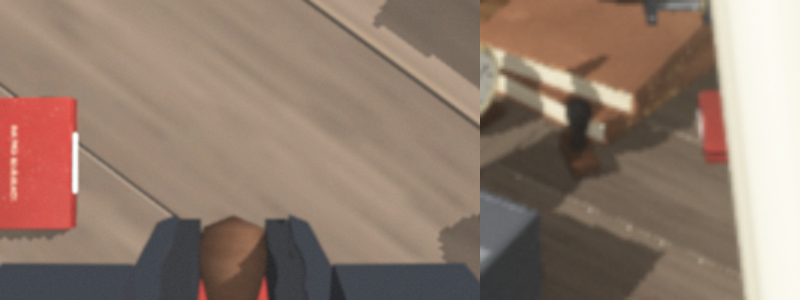

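```bash
H="python3 -m handwheel"
$H '[{"dp":[0,10,27],"dr":[0,0,0],"jaw":0},{"dp":[0,9,24],"dr":[0,0,0],"jaw":0},{"dp":[0,2.7,7],"dr":[0,0,0],"jaw":0},{"dp":[0,0,0],"dr":[0,0,0],"jaw":0},{"dp":[0,0,0],"dr":[0,0,0],"jaw":0}]'
$H '[{"dp":[0,0.7,2],"dr":[0,0,0],"jaw":0},{"dp":[0,0,0],"dr":[0,0,0],"jaw":0}]'
```

```text
time_s: 26.95
ee_pos: [0.4393, -0.1939, 0.049]
eef_rot: [-2.794, -0.0, 0.637]
force: [0.5, 0.4, -0.6]
finger_gap: 0.0207
time_s: 27.15
ee_pos: [0.4392, -0.1939, 0.0464]
eef_rot: [-2.794, -0.0, 0.637]
force: [0.5, 0.2, -0.9]
finger_gap: 0.0206
```

```bash
H="python3 -m handwheel"
$H '[{"dp":[0,0.5,1.4],"dr":[0,0,0],"jaw":0},{"dp":[0,0,0],"dr":[0,0,0],"jaw":0}]'
$H '[{"dp":[0,0.5,1.4],"dr":[0,0,0],"jaw":0},{"dp":[0,0,0],"dr":[0,0,0],"jaw":0}]'
```

```text
time_s: 27.35
ee_pos: [0.439, -0.1938, 0.0445]
eef_rot: [-2.793, -0.0, 0.637]
force: [-0.3, 0.2, -0.5]
finger_gap: 0.0206
time_s: 27.55
ee_pos: [0.439, -0.1938, 0.0428]
eef_rot: [-2.792, -0.0, 0.637]
force: [-0.3, 0.1, -1.5]
finger_gap: 0.0207
```

```bash
H="python3 -m handwheel"
$H '[{"dp":[0,0,0],"dr":[0,0,0],"jaw":60},{"dp":[0,0,0],"dr":[0,0,0],"jaw":60},{"dp":[0,0,0],"dr":[0,0,0],"jaw":60},{"dp":[0,0,0],"dr":[0,0,0],"jaw":60}]'
$H '[{"dp":[0,0,-40],"dr":[0,0,0],"jaw":60},{"dp":[0,0,-40],"dr":[0,0,0],"jaw":60},{"dp":[0,0,-40],"dr":[-7,0,0],"jaw":60},{"dp":[0,22,0],"dr":[-7,0,0],"jaw":60},{"dp":[0,22,0],"dr":[-6,0,0],"jaw":60}]' | head -1
$H '[{"dp":[0,0,0],"dr":[0,0,0],"jaw":60}]'
cat > meas.py <<'E'
from pts import *
s=r.get_state();print(s['ee_pos'],s['eef_rot'])
w,_,cal=snap("wrist")
h=np.array([-.593,.805]);t=np.array([.805,.593]);c=np.array([.4695,-.233])
im,W=cloud("wrist");hsv=cv2.cvtColor(im,cv2.COLOR_RGB2HSV)
H=(W[...,:2]-c)@h*1000;T=(W[...,:2]-c)@t*1000;Z=W[...,2]*1000
for lo in range(-10,90,5):
    m=(H>lo)&(H<lo+5)&(abs(T)<35)&(hsv[...,0]<14)&(hsv[...,1]>80)&(hsv[...,2]<140)&(Z>17)&(Z<60)
    if m.sum()>2: print(lo,m.sum(),"z90 %.1f t %.1f w %.1f"%(np.percentile(Z[m],85),(np.percentile(T[m],2)+np.percentile(T[m],98))/2,np.ptp(np.percentile(T[m],[2,98]))))
cv2.imwrite("pics/meas%d.png"%(s['time_s']*10),w[:,:,::-1])
E
python3 meas.py
```

```text
time_s: 27.95
ee_pos: [0.439, -0.1938, 0.043]
eef_rot: [-2.793, -0.0, 0.637]
force: [0.5, -0.9, 0.3]
finger_gap: 0.0503
time_s: 28.45
time_s: 28.55
ee_pos: [0.4892, -0.2617, 0.1487]
eef_rot: [3.14, -0.0, 0.637]
force: [0.2, 0.1, -0.5]
finger_gap: 0.0527
[ 0.48921976 -0.26172532  0.14874668] [ 3.13999991e+00 -1.02809300e-04  6.36818247e-01]
5 34 z90 39.4 t -5.5 w 37.4
10 443 z90 40.7 t -2.5 w 44.3
15 275 z90 40.0 t -6.3 w 38.0
20 107 z90 39.1 t -11.0 w 28.3
25 51 z90 31.4 t -5.0 w 5.1
30 59 z90 30.5 t -2.8 w 9.2
35 86 z90 31.1 t -3.6 w 9.2
40 145 z90 31.6 t -1.5 w 14.7
45 117 z90 32.1 t -1.1 w 16.8
50 123 z90 32.4 t -1.1 w 19.5
55 101 z90 32.5 t -1.1 w 20.9
60 88 z90 31.7 t -6.1 w 8.5
65 50 z90 30.4 t -4.6 w 8.3
```

```bash
H="python3 -m handwheel"
$H '[{"dp":[0,-40,0],"dr":[0,0,0],"jaw":65},{"dp":[0,-40,0],"dr":[0,0,0],"jaw":65},{"dp":[0,-41,0],"dr":[0,0,0],"jaw":65},{"dp":[0,-41,0],"dr":[0,0,0],"jaw":65},{"dp":[0,0,32],"dr":[0,0,0],"jaw":65}]'|head -2
$H '[{"dp":[0,0,0],"dr":[-7.6,0,0],"jaw":65},{"dp":[0,0,0],"dr":[-7.6,0,0],"jaw":65},{"dp":[0,0,0],"dr":[-7.6,0,0],"jaw":65},{"dp":[0,0,0],"dr":[-7.6,0,0],"jaw":65},{"dp":[0,0,0],"dr":[-7.6,0,0],"jaw":65}]'|head -2
$H '[{"dp":[0,0,0],"dr":[0,0,0],"jaw":65}]'
cat > rel.py <<'E'
from h import *
from scipy.spatial.transform import Rotation as Ro
import sys
s=r.get_state();p=s['ee_pos'];R=Ro.from_euler('xyz',s['eef_rot']).as_matrix()
h=np.array([-.593,.805]);t=np.array([.805,.593]);c=np.array([.4695,-.233])
q=p[:2]-c;print("TCP h %.1f t %.1f z %.1f"%(q@h*1000,q@t*1000,p[2]*1000),"tool z",R[:,2].round(3),"q",s['joint_positions'].round(2))
if len(sys.argv)>3:
    a=[float(v)/1000 for v in sys.argv[1:4]];g=np.r_[c+a[0]*h+a[1]*t,a[2]];print("dp to target",((g-p)@R*1000).round(1))
E
python3 rel.py 65.6 -1.2 38
```

```text
time_s: 29.1
ee_pos: [0.3909, -0.1283, 0.1185]
time_s: 29.6
ee_pos: [0.3879, -0.1372, 0.1161]
time_s: 29.7
ee_pos: [0.3878, -0.1372, 0.1158]
eef_rot: [2.621, 0.029, 0.616]
force: [0.5, -0.2, -0.2]
finger_gap: 0.0574
TCP h 125.6 t -9.0 z 115.8 tool z [ 0.267 -0.421 -0.867] q [-0.49  0.3   2.13 -0.8   0.35 -0.41]
dp to target [11.2 13.4 97. ]
```

```bash
H="python3 -m handwheel"
$H '[{"dp":[6,7,10],"dr":[0,0,0],"jaw":65},{"dp":[5,6,10],"dr":[0,0,0],"jaw":65},{"dp":[0,0,20],"dr":[0,0,0],"jaw":65},{"dp":[0,0,0],"dr":[0,0,0],"jaw":65}]'
python3 rel.py 64 -1.2 39
```

```text
time_s: 30.1
ee_pos: [0.4162, -0.1584, 0.0863]
eef_rot: [2.621, 0.027, 0.615]
force: [0.0, -1.1, 0.5]
finger_gap: 0.0574
TCP h 91.6 t 1.3 z 86.3 tool z [ 0.268 -0.42  -0.867] q [-0.51  0.41  2.09 -0.94  0.3  -0.27]
dp to target [-0.7  0.5 54.9]
```

```bash
H="python3 -m handwheel"
$H '[{"dp":[-0.7,0.5,20],"dr":[0,0,0],"jaw":65},{"dp":[0,0,20],"dr":[0,0,0],"jaw":65},{"dp":[0,0,10],"dr":[0,0,0],"jaw":65},{"dp":[0,0,5],"dr":[0,0,0],"jaw":65},{"dp":[0,0,0],"dr":[0,0,0],"jaw":65}]'
python3 rel.py 64 -1.2 39
```

```text
time_s: 30.6
ee_pos: [0.4301, -0.1817, 0.0403]
eef_rot: [2.619, 0.027, 0.616]
force: [-0.2, 0.0, -0.3]
finger_gap: 0.057
TCP h 64.7 t -1.4 z 40.3 tool z [ 0.269 -0.421 -0.866] q [-0.55  0.54  2.08 -1.38  0.23  0.16]
dp to target [ 0.2 -0.   1.4]
```

```bash
H="python3 -m handwheel"
$H '[{"dp":[0,0,0],"dr":[0,0,0],"jaw":0},{"dp":[0,0,0],"dr":[0,0,0],"jaw":0},{"dp":[0,0,0],"dr":[0,0,0],"jaw":0},{"dp":[0,0,0],"dr":[0,0,0],"jaw":0},{"dp":[0,0,0],"dr":[0,0,0],"jaw":0}]'
$H '[{"dp":[0,0,0],"dr":[0,0,0],"jaw":0},{"dp":[0,0,0],"dr":[0,0,0],"jaw":0}]'
$H '[{"dp":[0,0,-20],"dr":[0,0,0],"jaw":0},{"dp":[0,0,-30],"dr":[0,0,0],"jaw":0},{"dp":[0,0,-30],"dr":[0,0,0],"jaw":0},{"dp":[0,0,-30],"dr":[0,0,0],"jaw":0},{"dp":[0,0,-20],"dr":[0,0,0],"jaw":0}]'
python3 rel.py 0 0 200
```

```text
time_s: 31.1
ee_pos: [0.4299, -0.181, 0.0408]
eef_rot: [2.619, 0.026, 0.617]
force: [-0.6, 0.0, -0.1]
finger_gap: 0.0208
time_s: 31.3
ee_pos: [0.4299, -0.181, 0.0406]
eef_rot: [2.619, 0.026, 0.617]
force: [-0.6, -0.0, 0.9]
finger_gap: 0.0208
time_s: 31.8
ee_pos: [0.3947, -0.1265, 0.1528]
eef_rot: [2.618, 0.026, 0.617]
force: [-1.2, 0.2, -0.1]
finger_gap: 0.0206
TCP h 130.1 t 3.0 z 152.8 tool z [ 0.271 -0.421 -0.866] q [-0.45  0.22  2.07 -0.6   0.48 -0.59]
dp to target [ -1.8 136.3  24.2]
```

```bash
H="python3 -m handwheel"
$H '[{"dp":[0,0,-20],"dr":[7.5,0,0],"jaw":0},{"dp":[0,0,-20],"dr":[7.5,0,0],"jaw":0},{"dp":[0,0,-10],"dr":[7.5,0,0],"jaw":0},{"dp":[0,0,0],"dr":[7.5,0,0],"jaw":0},{"dp":[0,0,0],"dr":[0,0,0],"jaw":0}]'|tail -4
$H '[{"dp":[0,40,0],"dr":[0,0,0],"jaw":0},{"dp":[0,40,0],"dr":[0,0,0],"jaw":0},{"dp":[0,40,0],"dr":[0,0,0],"jaw":0},{"dp":[0,20,0],"dr":[0,0,0],"jaw":0}]'|tail -4
$H '[{"dp":[0,0,0],"dr":[0,0,8.4],"jaw":0},{"dp":[0,0,0],"dr":[0,0,8.4],"jaw":0},{"dp":[0,0,0],"dr":[0,0,8.4],"jaw":0},{"dp":[0,0,0],"dr":[0,0,8.4],"jaw":0},{"dp":[0,0,0],"dr":[0,0,8.4],"jaw":0}]'|head -1
$H '[{"dp":[0,0,0],"dr":[0,0,8.4],"jaw":0},{"dp":[0,0,0],"dr":[0,0,8.4],"jaw":0},{"dp":[0,0,0],"dr":[0,0,8.4],"jaw":0},{"dp":[0,0,0],"dr":[0,0,8.4],"jaw":0},{"dp":[0,0,0],"dr":[0,0,8.4],"jaw":0}]'|head -1
$H '[{"dp":[0,0,0],"dr":[0,0,8.4],"jaw":0},{"dp":[0,0,0],"dr":[0,0,8.4],"jaw":0},{"dp":[0,0,0],"dr":[0,0,8.4],"jaw":0},{"dp":[0,0,0],"dr":[0,0,8.4],"jaw":0},{"dp":[0,0,0],"dr":[0,0,8.4],"jaw":0}]'|head -1
$H '[{"dp":[0,0,0],"dr":[0,0,8.4],"jaw":0},{"dp":[0,0,0],"dr":[0,0,8.4],"jaw":0},{"dp":[0,0,0],"dr":[0,0,8.4],"jaw":0},{"dp":[0,0,0],"dr":[0,0,8.4],"jaw":0},{"dp":[0,0,0],"dr":[0,0,8.4],"jaw":0}]'|head -1
$H '[{"dp":[0,0,0],"dr":[0,0,8.4],"jaw":0},{"dp":[0,0,0],"dr":[0,0,8.4],"jaw":0},{"dp":[0,0,0],"dr":[0,0,8.4],"jaw":0},{"dp":[0,0,0],"dr":[0,0,8.4],"jaw":0},{"dp":[0,0,0],"dr":[0,0,0],"jaw":0}]'
python3 rel.py 0 0 200
```

```text
ee_pos: [0.3857, -0.1145, 0.1927]
eef_rot: [3.108, 0.033, 0.608]
force: [0.4, -0.1, -1.8]
finger_gap: 0.0205
ee_pos: [0.4658, -0.2297, 0.1962]
eef_rot: [3.106, 0.035, 0.608]
force: [0.8, 0.1, 0.0]
finger_gap: 0.0206
time_s: 33.2
time_s: 33.7
time_s: 34.2
time_s: 34.7
time_s: 35.2
ee_pos: [0.4645, -0.2272, 0.1964]
eef_rot: [-3.097, -0.02, -2.91]
force: [0.2, 0.4, 0.3]
finger_gap: 0.0203
TCP h 7.7 t -0.6 z 196.4 tool z [-0.009 -0.048 -0.999] q [-0.66  0.38  1.51 -0.05  1.23  2.26]
dp to target [-3.5 -7.  -3.3]
```

```bash
cat > fin.py <<'E'
from h import *
from scipy.spatial.transform import Rotation as Ro
import sys
up_extra=float(sys.argv[1])/1000
h=np.array([-.593,.805,0]);t=np.array([.805,.593,0]);c=np.array([.4695,-.233,0]);u=np.array([0,0,1.])
Rg=Ro.from_euler('xyz',[2.619,.026,.617]).as_matrix();pg=np.array([.4299,-.181,.0406])
A=np.outer(u,h)-np.outer(h,u)+np.outer(t,t)
o=c+.0075*h-.0015*t+.027*u          # stamp origin when grasped
v=Rg.T@(o-pg)
B=A@Rg; a0=np.arctan2(B[1,2],B[0,2])
psi=np.radians(float(sys.argv[2]))-a0
Rf=Ro.from_euler('z',psi).as_matrix()@B
s=r.get_state();p=s['ee_pos'];R=Ro.from_euler('xyz',s['eef_rot']).as_matrix()
rv=np.degrees(Ro.from_matrix(R.T@Rf).as_rotvec())
pf=c+.015*u+up_extra*u-Rf@v
print("pf",pf.round(4),"tool z final",Rf[:,2].round(2),"dr total",rv.round(1),"dp now axes",((pf-p)@R*1000).round(1))
sz=R@Rg.T@h; print("stamp z",sz.round(3),"stamp origin est",(p+R@v).round(4),"q",s['joint_positions'].round(2))
E
python3 fin.py 60 -76
```

```text
pf [ 0.4662 -0.2198  0.1328] tool z final [ 0.21 -0.84 -0.5 ] dr total [57.5 -2.   1. ] dp now axes [-4.6  9.6 63.1]
stamp z [ 0.221 -0.814  0.536] stamp origin est [ 0.4533 -0.1872  0.1539] q [-0.66  0.38  1.51 -0.05  1.23  2.26]
```

```bash
H="python3 -m handwheel"
$H '[{"dp":[0,0,0],"dr":[8.2,-0.3,0.1],"jaw":0},{"dp":[0,0,0],"dr":[8.2,-0.3,0.1],"jaw":0},{"dp":[0,0,0],"dr":[8.2,-0.3,0.1],"jaw":0},{"dp":[0,0,0],"dr":[8.2,-0.3,0.1],"jaw":0}]'|sed -n 2,3p
$H '[{"dp":[0,0,0],"dr":[8.2,-0.3,0.2],"jaw":0},{"dp":[0,0,0],"dr":[8.2,-0.3,0.2],"jaw":0},{"dp":[0,0,0],"dr":[8.2,-0.2,0.2],"jaw":0},{"dp":[0,0,0],"dr":[0,0,0],"jaw":0}]'
python3 fin.py 60 -76
```

```text
ee_pos: [0.465, -0.2269, 0.1974]
eef_rot: [-2.523, 0.003, -2.902]
time_s: 36.0
ee_pos: [0.46, -0.2835, 0.2905]
eef_rot: [-2.241, -0.01, -2.829]
force: [-0.5, -0.1, -0.6]
finger_gap: 0.0207
pf [ 0.4662 -0.2198  0.1328] tool z final [ 0.21 -0.84 -0.5 ] dr total [8.5 2.8 3.9] dp now axes [-27.1 159.8  51.7]
stamp z [ 0.072 -0.132  0.988] stamp origin est [ 0.4601 -0.2887  0.2312] q [-0.56  0.22  1.72 -0.95  0.67  2.88]
```

```bash
H="python3 -m handwheel"
$H '[{"dp":[0,0,0],"dr":[-8.2,0,0],"jaw":0},{"dp":[0,0,0],"dr":[-8.2,0,0],"jaw":0},{"dp":[0,0,0],"dr":[-8.2,0,0],"jaw":0},{"dp":[0,0,0],"dr":[-8.2,0,0],"jaw":0},{"dp":[0,0,0],"dr":[-8.2,0,0],"jaw":0}]'|sed -n 2,3p
$H '[{"dp":[0,0,0],"dr":[-8.2,0,0],"jaw":0},{"dp":[0,0,0],"dr":[0,0,-8.2],"jaw":0},{"dp":[0,0,0],"dr":[0,0,-8.2],"jaw":0},{"dp":[0,0,0],"dr":[0,0,-8.2],"jaw":0},{"dp":[0,0,0],"dr":[0,0,-8.2],"jaw":0}]'|sed -n 2,3p
$H '[{"dp":[0,0,0],"dr":[0,0,-8.2],"jaw":0},{"dp":[0,0,0],"dr":[0,0,-8.2],"jaw":0},{"dp":[0,0,0],"dr":[0,0,-8.2],"jaw":0},{"dp":[0,0,0],"dr":[0,0,-8.2],"jaw":0},{"dp":[0,0,0],"dr":[0,0,-8.2],"jaw":0}]'|sed -n 2,3p
$H '[{"dp":[0,0,0],"dr":[0,0,-8.2],"jaw":0},{"dp":[0,0,0],"dr":[0,0,-8.2],"jaw":0},{"dp":[0,0,0],"dr":[0,0,-8.2],"jaw":0},{"dp":[0,0,0],"dr":[0,0,0],"jaw":0}]'
python3 fin.py 60 20
```

```text
ee_pos: [0.4593, -0.283, 0.2871]
eef_rot: [-2.936, -0.012, -2.833]
ee_pos: [0.4592, -0.2834, 0.2862]
eef_rot: [-3.093, -0.048, -2.257]
ee_pos: [0.4592, -0.2833, 0.2862]
eef_rot: [-3.136, -0.068, -1.541]
time_s: 37.9
ee_pos: [0.4591, -0.2834, 0.2864]
eef_rot: [3.118, -0.065, -1.116]
force: [1.0, 0.5, -0.4]
finger_gap: 0.0206
pf [ 0.4567 -0.2376  0.1328] tool z final [ 0.81  0.3  -0.5 ] dr total [61.2 -0.9  8.5] dp now axes [-52.  -21.5 150.1]
stamp z [0.767 0.43  0.476] stamp origin est [ 0.4209 -0.306   0.247 ] q [-0.75  0.33  1.31 -0.05  1.45  0.37]
```

```bash
H="python3 -m handwheel"
$H '[{"dp":[-25,-10,40],"dr":[0,0,0],"jaw":0},{"dp":[-25,-10,40],"dr":[0,0,0],"jaw":0},{"dp":[0,0,0],"dr":[7.6,-0.1,1.1],"jaw":0},{"dp":[0,0,0],"dr":[7.6,-0.1,1.1],"jaw":0},{"dp":[0,0,0],"dr":[7.6,-0.1,1.1],"jaw":0}]'|sed -n 2,3p
$H '[{"dp":[0,0,0],"dr":[7.6,-0.1,1.1],"jaw":0},{"dp":[0,0,0],"dr":[7.6,-0.1,1.1],"jaw":0},{"dp":[0,0,0],"dr":[0,0,0],"jaw":0}]'
python3 fin.py 60 20
```

```text
ee_pos: [0.4562, -0.2355, 0.2038]
eef_rot: [-2.758, -0.05, -1.178]
time_s: 38.7
ee_pos: [0.4547, -0.2363, 0.2026]
eef_rot: [-2.496, -0.024, -1.212]
force: [-0.2, -0.2, -0.5]
finger_gap: 0.0204
pf [ 0.4567 -0.2376  0.1328] tool z final [ 0.81  0.3  -0.5 ] dr total [23.1 -0.8  2.6] dp now axes [ 0.2 40.8 56.6]
stamp z [0.353 0.175 0.919] stamp origin est [ 0.4459 -0.2421  0.1441] q [-0.99  0.3   1.78  0.75  1.02 -0.18]
```

```bash
H="python3 -m handwheel"
$H '[{"dp":[0,0,0],"dr":[7.7,-0.2,0.9],"jaw":0},{"dp":[0,0,0],"dr":[7.7,-0.2,0.9],"jaw":0},{"dp":[0,0,0],"dr":[7.7,-0.2,0.9],"jaw":0},{"dp":[0,0,0],"dr":[0,0,0],"jaw":0}]'
python3 fin.py 40 20
```

```text
time_s: 39.1
ee_pos: [0.4553, -0.2359, 0.2022]
eef_rot: [-2.096, 0.02, -1.231]
force: [-0.6, 0.5, -1.1]
finger_gap: 0.0203
pf [ 0.4567 -0.2376  0.1128] tool z final [ 0.81  0.3  -0.5 ] dr total [ 0.2  0.1 -0. ] dp now axes [ 3.8 76.9 45.4]
stamp z [ 0.004 -0.001  1.   ] stamp origin est [ 0.4679 -0.2312  0.1443] q [-1.13  0.38  1.93  1.22  1.16 -0.62]
```

```bash
H="python3 -m handwheel"
$H '[{"dp":[1.3,25,15],"dr":[0,0,0],"jaw":0},{"dp":[1.3,26,15],"dr":[0,0,0],"jaw":0},{"dp":[1.2,26,15],"dr":[0,0,0],"jaw":0},{"dp":[0,0,0],"dr":[0,0,0],"jaw":0}]'
python3 fin.py 10 20
python3 - <<'E'
from h import *
w,_,_=snap("wrist");b,_,_=snap("scene");t,_,_=snap("top")
cv2.imwrite("pics/f1.png",np.vstack([np.hstack([cv2.resize(w,(480,300)),cv2.resize(t[150:270,300:428],(320,300))]),cv2.resize(b[120:270,240:640],(800,300))])[:,:,::-1])
E
```

```text
time_s: 39.5
ee_pos: [0.4576, -0.2375, 0.1124]
eef_rot: [-2.099, 0.019, -1.227]
force: [0.0, -0.6, -0.2]
finger_gap: 0.0207
pf [ 0.4567 -0.2376  0.0828] tool z final [ 0.81  0.3  -0.5 ] dr total [0.3 0.3 0.1] dp now axes [ 0.4 26.  14.2]
stamp z [0.006 0.001 1.   ] stamp origin est [ 0.47   -0.2329  0.0545] q [-1.13  0.58  2.    1.34  1.08 -0.91]
```

View pics/f1.png

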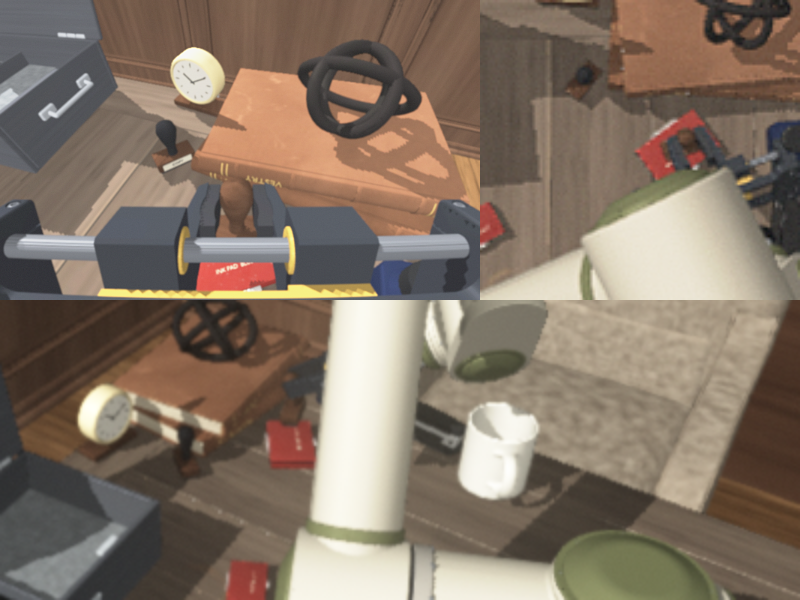

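The stamp is held upright over the large pad: handle at (237,195) in the wrist view, pad below it at (235,275). The bottle and the other stamp are undisturbed. I'll lower it now.

```bash
H="python3 -m handwheel"
$H '[{"dp":[0.4,13,7],"dr":[0,0,0],"jaw":0},{"dp":[0,13,7],"dr":[0,0,0],"jaw":0},{"dp":[0,0,0],"dr":[0,0,0],"jaw":0}]'
$H '[{"dp":[0,2.6,1.5],"dr":[0,0,0],"jaw":0},{"dp":[0,2.6,1.5],"dr":[0,0,0],"jaw":0},{"dp":[0,0,0],"dr":[0,0,0],"jaw":0}]'
python3 fin.py 0 20
```

```text
time_s: 39.95
ee_pos: [0.4567, -0.2389, 0.0857]
eef_rot: [-2.094, 0.012, -1.229]
force: [0.4, -0.5, -0.4]
finger_gap: 0.0208
time_s: 40.25
ee_pos: [0.4567, -0.2389, 0.0797]
eef_rot: [-2.093, 0.012, -1.23]
force: [-0.1, -0.5, -0.2]
finger_gap: 0.0204
pf [ 0.4567 -0.2376  0.0728] tool z final [ 0.81  0.3  -0.5 ] dr total [ 0.  -0.1  0.4] dp now axes [-1.1  5.7  3.9]
stamp z [-0.002  0.006  1.   ] stamp origin est [ 0.4695 -0.2346  0.0219] q [-1.13  0.67  2.02  1.4   1.07 -1.04]
```

Now in about 1 mm steps, watching the vertical force.

```bash
H="python3 -m handwheel"
$H '[{"dp":[-1,2.6,1.5],"dr":[0,0,0],"jaw":0},{"dp":[0,0,0],"dr":[0,0,0],"jaw":0}]' | sed -n 2,4p
$H '[{"dp":[0,0.9,0.5],"dr":[0,0,0],"jaw":0},{"dp":[0,0,0],"dr":[0,0,0],"jaw":0}]'| sed -n 2,4p
$H '[{"dp":[0,0.9,0.5],"dr":[0,0,0],"jaw":0},{"dp":[0,0,0],"dr":[0,0,0],"jaw":0}]'| sed -n 2,4p
```

```text
ee_pos: [0.4566, -0.2381, 0.0773]
eef_rot: [-2.09, 0.011, -1.23]
force: [-1.3, -0.3, 7.4]
ee_pos: [0.4569, -0.2381, 0.0772]
eef_rot: [-2.088, 0.011, -1.23]
force: [-1.8, -0.8, 14.7]
ee_pos: [0.4571, -0.238, 0.077]
eef_rot: [-2.086, 0.01, -1.23]
force: [-2.3, -0.2, 21.1]
```

```bash
H="python3 -m handwheel"
$H '[{"dp":[0,-0.9,-0.5],"dr":[0,0,0],"jaw":0},{"dp":[0,0,0],"dr":[0,0,0],"jaw":0}]' | sed -n 2,4p
$H '[{"dp":[0,0,0],"dr":[0,0,0],"jaw":35},{"dp":[0,0,0],"dr":[0,0,0],"jaw":35},{"dp":[0,0,0],"dr":[0,0,0],"jaw":50},{"dp":[0,0,0],"dr":[0,0,0],"jaw":50},{"dp":[0,0,0],"dr":[0,0,0],"jaw":50}]'
$H '[{"dp":[0,0,-20],"dr":[0,0,0],"jaw":50},{"dp":[0,0,-30],"dr":[0,0,0],"jaw":50},{"dp":[0,0,-40],"dr":[0,0,0],"jaw":50},{"dp":[0,0,-20],"dr":[0,0,0],"jaw":50},{"dp":[0,0,0],"dr":[0,0,0],"jaw":50}]'
python3 - <<'E'
from pts import *
w,_,_=snap("wrist");b,_,_=snap("scene");t,_,_=snap("top")
im,W=cloud("wrist");x,y,z=W[...,0],W[...,1],W[...,2];hsv=cv2.cvtColor(im,cv2.COLOR_RGB2HSV)
for lo,hi in [(.019,.033),(.035,.05),(.055,.085)]:
    m=(abs(x-.4695)<.05)&(abs(y+.233)<.05)&(z>lo)&(z<hi)&(hsv[...,0]<16)&(hsv[...,2]<150)
    if m.sum(): print(lo,m.sum(),W[m].mean(0).round(4),W[m].max(0).round(4))
im,W=cloud("scene");m=(W[...,0]>.55)&(W[...,0]<.72)&(W[...,1]>0)&(W[...,1]<.4)&(W[...,2]>.12);print("lid ztop",np.nanpercentile(W[m][:,2],97))
cv2.imwrite("pics/f2.png",np.vstack([np.hstack([cv2.resize(w,(480,300)),cv2.resize(t[150:270,300:428],(320,300))]),cv2.resize(b[120:270,240:640],(800,300))])[:,:,::-1])
E
```

```text
ee_pos: [0.4568, -0.2381, 0.0772]
eef_rot: [-2.089, 0.01, -1.23]
force: [-1.0, -0.6, 14.2]
time_s: 41.55
ee_pos: [0.4562, -0.2379, 0.0752]
eef_rot: [-2.094, 0.012, -1.23]
force: [0.9, 0.5, -0.7]
finger_gap: 0.0441
time_s: 42.05
ee_pos: [0.3656, -0.2718, 0.131]
eef_rot: [-2.094, 0.01, -1.233]
force: [1.1, -0.5, 0.0]
finger_gap: 0.0441
0.019 1168 [ 0.462  -0.2365  0.0299] [ 0.484  -0.2098  0.033 ]
0.035 128 [ 0.4628 -0.2348  0.0415] [ 0.4683 -0.2284  0.05  ]
0.055 754 [ 0.4623 -0.2355  0.0726] [ 0.4771 -0.2222  0.0809]
lid ztop 0.2738331641000446
```

View pics/f2.png

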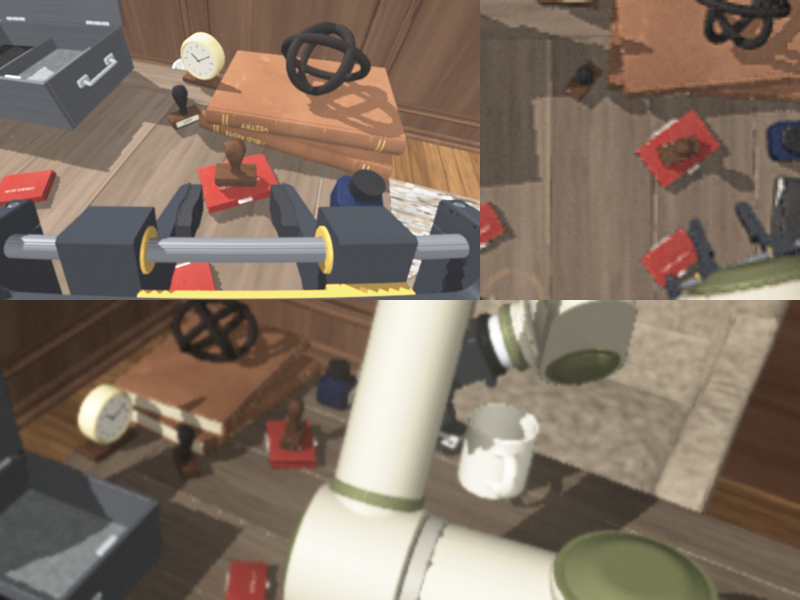

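The stamp stands upright and free at (235,165), on the middle of the large pad. The lid is open and the gripper is clear, so I'm handing in.

```bash
python3 -c "
from plant import r
print(r.hand_in()); s=r.get_state();print(s['time_s'],s['force'])"
```

```text
the job is handed in; nothing more can be done
None
the job is handed in; nothing more can be done
```

The stamp is standing upright on the middle of the largest ink pad, released, with the strongbox lid fully open. I handed the job in just after 42 s; no verdict is reported.

**What I did:**
- I turned the wheel about 148° clockwise until its pointer stood at the index post, then gave the knob its quarter turn.
- I waited clear of the lid while it rose.
- I lifted the stamp out from above and laid it on the pad so I could take it again with the gripper tilted 30°.
- I stood it up, lowered it until it touched the pad, let go and backed away.

**What went wrong on the way:**
- The first laying-down tipped over the pad edge, so I re-laid it further onto the pad.
- My first heading for standing it up drove the last joint to its range limit (2.88 rad). I went back to vertical and used another heading.
- It touched the pad about 4 mm earlier than I had worked out, and pressed with about 21 N before I backed off and released.

**Last checks:**
- **Stamp:** the final pictures show it upright on its base. The camera's depth readings put it 4–8 mm from the pad's middle, against 22 mm allowed.
- **Lid:** its top edge is at about 0.274 m, which means open.
- **Other things:** the other stamp, clock and bottle look undisturbed. I never touched the notebook, but I did not check it closely.
- **Gripper:** the last force reading was about 1 N, which is noise level, and nothing was touching it.

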